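Load the mortar from the spouted jug and cover it

TASK

Pick up the steel jug by its handle and, keeping it upright, turn its spout to face the granite mortar; then, with the spout over the mortar's mouth, tip the jug so that all three shallots go in. Stand the empty jug upright on the table again and cover the mortar with its wooden lid, level and fully seated in the mouth. Set the jug and the lid down rather than dropping them, and leave the pestle, colander and ramekin where they are.

Things in the scene. Friction and masses are not known exactly. Their poses are not given: they have to be found in the camera images.
- jug: loose open steel pouring jug, 100 mm high (108 at the spout), foot 72 mm and rim 108 mm across, straight flared 3 mm walls, floor 4 mm; about 0.26 kg, with three shallots inside. Origin: centre of its underside, z up the jug, +x to the spout, -x to the black handle. It stands beside the mortar, left or right, spout away from the robot within 25 degrees
- jug_spout (a point): tip of the wide spout's lip: 104 mm along +x and 107 mm up from the jug's origin. The wall below the spout leans out 32 degrees from the jug's axis, so the jug empties over the spout when tipped forward (its z turning towards its +x) by about 80 to 85 degrees (none falls below 65). Axes as the jug's
- jug_grip (a point): where to hold the handle: its nearly upright bar, 91.5 mm behind the jug's axis (-x), 75 mm up. The bar is 18 mm square, 30 to 97 mm up, flat sides facing the jug's +y and -y: close on it along y, from above or slantwise from behind; 28 mm is free between bar and wall. An arm 12 mm high joins bar and rim 85 to 98 mm up. The weight hangs 90 mm ahead: grip with 40 N or more. Axes as the jug's
- mortar: dark grey granite mortar, fixed, on a round 190 mm black silicone mat 3 mm thick: 154 mm across, 110 mm high; round bowl 120 mm across at the rim, 74 mm deep; two small lugs below the rim reach 85 mm from the axis. Origin: centre of its underside, 3 mm above the table; z up
- mortar_mouth (a point): centre of the mortar's mouth at rim height, 110 mm above the mortar's origin (113 mm above the table)
- lid: loose turned wooden lid of the mortar, about 0.26 kg, lying knob up on the far side of the mortar from the jug (left or right): disc 152 mm across, 12 mm thick, over a plug 106 mm across and 8 mm deep that drops into the mouth; 57 mm high in all. Origin: centre of the plug's underside, z up; when seated it is 8 mm below the rim (102 mm above the mortar's origin)
- lid_knob (a point): middle of the lid's round knob (36 mm across, from 36 to 57 mm above the lid's origin, on a 24 mm neck): 46 mm above the lid's origin, 25 mm above the disc. Grip from above
- shallot0: one of three equal purple shallots, round, 31 mm across with a short tip (36 mm long), 25 g, loose in the jug at the start; rolls. Origin: centre of the bulb
- shallot1: one of three equal purple shallots, round, 31 mm across with a short tip (36 mm long), 25 g, loose in the jug at the start; rolls. Origin: centre of the bulb
- shallot2: one of three equal purple shallots, round, 31 mm across with a short tip (36 mm long), 25 g, loose in the jug at the start; rolls. Origin: centre of the bulb
- pestle: bystander: loose wooden pestle 190 mm long, 44 mm thick, lying crosswise between robot and mortar. Origin: under its middle, x along its length
- colander: bystander: loose red plastic colander 170 mm across (200 over its handles), 69 mm high, beyond the work. Origin: centre of its underside
- ramekin: bystander: loose glass ramekin 90 mm across, 46 mm high, beyond the mortar. Origin: centre of its underside
There are look-alikes about, which are no part of the job. Leave any purple look-alike of the jug alone.

How it is judged:
By the outcome, as a careful person would: the job done as asked, in the order asked, and still so for the second after the job is handed in, with the robot touching nothing.
It also fails if it takes over 72 s, if anything falls off the work surface, if the arm or the gripper's body presses on something with over 40 N, if the wrist force passes 120 N, or if a joint passes its speed limit or range.

ROBOT

A 6-joint arm with a two-finger parallel gripper is mounted at the origin on the work surface. World frame = base frame: x ahead of the robot, y to its left, z up, the work surface at z = 0. Lengths are in m, angles in degrees, forces in N, time in s.
With the tool pointing down it reaches from about 0.4 to 0.825 m from the base axis. Payload 7 kg.
Tool frame: the origin (TCP) lies at the centre of the arm's flange, where the gripper is bolted on; the fingertips stand 178 mm ahead of it and the grasp point (between the pads) lies 159 mm ahead of it (tip_reach is the distance from the TCP to the fingertips, in m); z points along the fingers, y is the line along which they close (so a half turn about z gives the same grasp; the last joint's range is limited). The gripper opens to 88 mm and grips with 3 to 60 N. Pads are 19 mm wide; open, the fingers measure 130 mm over their backs; the gripper's body (78 mm by 193 mm) begins 47 mm behind the grasp point.
Start: joints at [-54.253, 20.546, 0.682, 0, -70.136, -16.507], TCP at [0.222, -0.637, 0.405] pointing down, gripper open.
Joint ranges: [-176.03, 176.03], [-82.01, 121.73], [-58.28, 71.71], [-173.87, 95.51], [-174.79, -0.11], [-173.66, 173.66]. Speed limits (degrees/s): [136.94, 136.94, 172.46, 180, 180, 180].

INTERFACE

Orientations are given as [roll, pitch, yaw] about the fixed x, y, z axes, in that order (R = Rz(yaw) Ry(pitch) Rx(roll)).
In Python, from plant import * gives the robot as it stands.
- The arm moves only by the shell command python3 -m handwheel 'ROWS'. ROWS is JSON, a list of rows, each a list of 7 numbers: the opening, from -1 (shut) to 1 (fully open), then the shift along the tool's x, y, z as a fraction of full scale, then the turn, a rotation vector about the tool's x, y, z as a fraction of full scale. A call has 1 to 5 rows; each row shifts and turns the commanded pose from where the row before left it, along the tool's axes as they then stand; what a row does not reach is not made up. Full scale, the value 1, is 0.025 m for a shift and 6 degrees for a turn. A row lasts 1/8 s, in which the tool goes at most 62.5 mm and 10.7 degrees, less where a joint would pass 70% of its speed; a pose out of reach is approached as far as the arm can. A call with a number of a shift or a turn outside -1 to 1 is refused whole. A call with a gripper value outside its range is refused whole. The fingers move at their own pace and stop on an object; the grip force is fixed at half the most. Time passes only in rows, so rows that do not move let the fingers close. It gives the time, the measured TCP pose, the force, the opening and the grip force at its end, in the units of the state.
- get_obs(): the state, without advancing time (a new reading comes with each control period).
- snapshot(name): name is "scene" or "side" or "wrist"; returns a dict with "color" (400x640x3 uint8, red, green, blue), "fx", "fy", "cx", "cy" (pixels), "k1" (the pictures are not rectified: a ray, as slopes to the right and down, at radius r is drawn at 1 + k1 r^2 times it, then the intrinsics apply), "R" (3x3) and "t" (3): a world point X has camera coordinates R X + t; the wrist camera has in their place "tool_from_camera" (4x4, takes a point from camera to tool coordinates, whose origin is the TCP and whose axes are the flange's). Camera axes: x right, y down, z forward; pixel columns grow to the right and rows downward; lengths in m; the calibration is good to about 2 mm. A picture is of the moment at which its call begins: read the wrist's pose just before it. There is no depth.
- close_job(): hands the job in; it is judged then, once.
The state is a dict: "clock": time; "joint_pos": joint angles; "qvel": joint speeds; "tau": joint torques, N m; "tool_pos": TCP position; "orientation": TCP orientation; "force": force on the tool from outside, world axes, zero at the start; "moment": the same for the moment, N m; "opening": finger opening in m; "gripper_force": force on a finger pad.
Only numpy, scipy, OpenCV 4.12 (cv2) and the standard library are available. Lean on these libraries where they do the work, as an engineer would, in place of code of your own. Each camera call takes 0.05 s, during which the arm holds its last target. There are 200 camera calls.

## Working session

There is one attempt and no reset: what is moved stays moved. The work goes in short steps, Python scripts to look and compute and a shell command to move; the robot and the scene stay as the last step left them, time stands still between calls to the robot, and variables do not carry over. Pictures are saved under pics/ and viewed, at most 10 in all, crops included, and the job is handed in when it is done.

```bash
mkdir -p pics; ls
python3 - <<'E'
from plant import *
import cv2,json
o=get_obs();print(o)
for n in("scene","side"):
    s=snapshot(n);cv2.imwrite(f"pics/{n}0.png",s["color"][:,:,::-1]);print({k:v for k,v in s.items() if k!="color"})
E
```

```text
pics
{'clock': 0.0, 'joint_pos': array([-5.42521758e+01,  2.05916884e+01,  6.34365815e-01, -1.93382439e-02,
       -7.01351294e+01, -1.65058684e+01]), 'qvel': array([ 0.08445757, -0.15571429,  0.00145708, -0.00219807, -0.00731751,
       -0.0989017 ]), 'tau': array([-2.54631332e-04, -5.82707655e+01,  2.93075985e+01,  6.99760839e+00,
        7.22437195e-03, -1.06453458e-04]), 'tool_pos': array([ 0.22237756, -0.63711963,  0.40372654]), 'orientation': array([ 1.79906193e+02, -8.83927629e-03, -1.60764623e+02]), 'force': array([-0.23785292, -0.29901039, -0.0393609 ]), 'moment': array([-0.00062699, -0.02143283, -0.01897756]), 'gripper_force': 0.0, 'opening': 0.0874049110593479}
{'fx': 472.52591209947155, 'fy': 472.52591209947155, 'cx': 313.04446124509093, 'cy': 195.69488166909917, 'k1': -0.04095853498393514, 'R': array([[-0.78253702,  0.62244025, -0.01428104],
       [ 0.50756499,  0.62449512, -0.5936191 ],
       [-0.36057398, -0.47177747, -0.80461943]]), 't': array([ 0.46794752, -0.12679907,  1.61545632])}
{'fx': 477.9734243180238, 'fy': 477.9734243180238, 'cx': 329.09246434324797, 'cy': 208.0909593406482, 'k1': 0.009314803356711397, 'R': array([[-6.87736062e-01, -7.25960748e-01,  3.19787533e-04],
       [-3.61764396e-01,  3.42334101e-01, -8.67141214e-01],
       [ 6.29401010e-01, -5.96479971e-01, -4.98062258e-01]]), 't': array([0.27799391, 0.3003246 , 1.20934274])}
```

View pics/scene0.png

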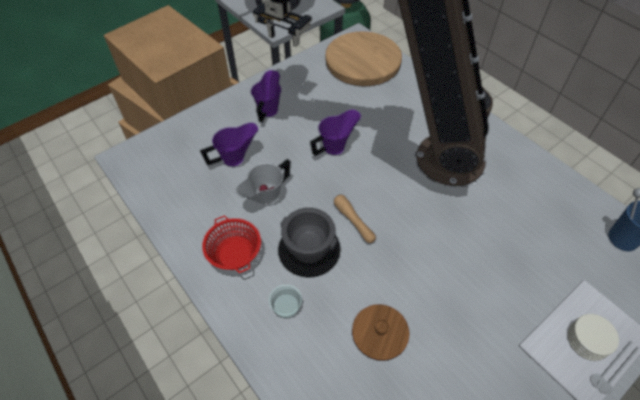

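View pics/side0.png

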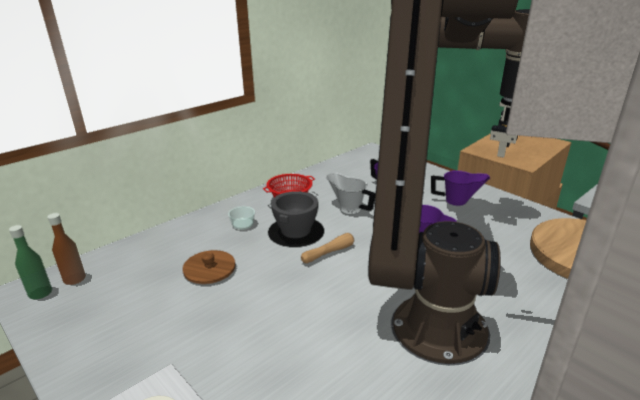

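The scene view has four jug shapes: purple ones at (235,145), (268,95) and (338,132), and a grey steel one at (265,185) beside the mortar (308,235), with shallots inside and its handle at (287,167). The steel one fits the description. The wooden lid with the knob is at (381,332); the plain board at (363,57) is a look-alike. I'll confirm both in an enlarged crop.

```bash
cat > h.py <<'E'
import numpy as np,cv2
from plant import *
from scipy.spatial.transform import Rotation as Ro
def K(s): return np.array([[s["fx"],0,s["cx"]],[0,s["fy"],s["cy"]],[0,0,1]]),np.array([s["k1"],0,0,0,0.])
def RT(s,o=None):
    if "R" in s: return np.array(s["R"]),np.array(s["t"])
    T=np.eye(4);T[:3,:3]=Ro.from_euler("xyz",o["orientation"],degrees=True).as_matrix();T[:3,3]=o["tool_pos"]
    M=np.linalg.inv(T@np.array(s["tool_from_camera"]));return M[:3,:3],M[:3,3]
def onz(s,px,z,o=None):
    k,d=K(s);R,t=RT(s,o)
    u=cv2.undistortPoints(np.array([[px]],float),k,d)[0,0]
    c=-R.T@t;r=R.T@np.array([*u,1]);return c+r*(z-c[2])/r[2]
def proj(s,X,o=None):
    k,d=K(s);R,t=RT(s,o)
    return cv2.projectPoints(np.atleast_2d(X).astype(float),cv2.Rodrigues(R)[0],t,k,d)[0][:,0]
def crop(s,name,x0,x1,y0,y1,f):
    cv2.imwrite(f"pics/{name}.png",cv2.resize(s["color"][y0:y1,x0:x1,::-1],None,fx=f,fy=f,interpolation=cv2.INTER_CUBIC))
E
python3 - <<'E'
from h import *
s=snapshot("scene");crop(s,"crop1",230,420,150,365,2.75)
for n,px,z in[("mouth",(308,231),.113),("matc",(309,249),.0),("knobtop",(382,325),.057),("disc",(380,332),.02),("handletop",(287,165),.097),("spout",(241,186),.107),("foot",(270,197),0)]: print(n,onz(s,px,z).round(3))
E
```

```text
mouth [ 0.599 -0.019  0.113]
matc [ 0.594 -0.024  0.   ]
knobtop [0.606 0.297 0.057]
disc [0.611 0.3   0.02 ]
handletop [ 0.494 -0.26   0.097]
spout [ 0.655 -0.275  0.107]
foot [ 0.573 -0.256  0.   ]
```

View pics/crop1.png

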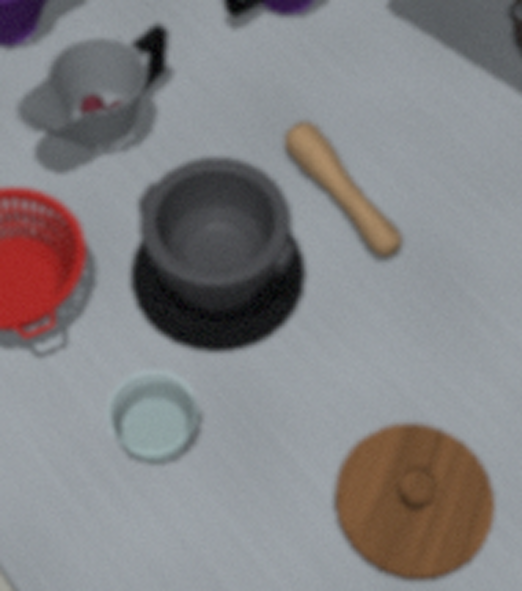

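The crop confirms it. The steel jug has purple shallots inside, its handle at crop (157,40), which is scene (287,164), and its spout tip at crop (22,110), scene (238,190). The mortar rim centre is at crop (215,223), the lid knob at crop (417,485), scene (381.6,326), and the pestle at crop (345,190).

```bash
cat >> h.py <<'E'
from scipy.linalg import logm,expm
def cur():
    o=get_obs();T=np.eye(4);T[:3,:3]=Ro.from_euler("xyz",o["orientation"],degrees=True).as_matrix();T[:3,3]=o["tool_pos"];return T
def graspT(p,az,sl):
    """TCP pose: grasp point p, tool x = minus azimuth az (deg), slant sl from vertical (pointing forward along az)"""
    R=Ro.from_euler("z",az+180,degrees=True)*Ro.from_euler("x",180,degrees=True)*Ro.from_euler("y",-sl,degrees=True)
    T=np.eye(4);T[:3,:3]=R.as_matrix();T[:3,3]=np.array(p)-.159*T[:3,2];return T
def rows(T0,T1,n=None):
    L=np.real(logm(np.linalg.inv(T0)@T1))
    if n is None: n=1
    while True:
        S=np.real(expm(L/n));v=np.r_[S[:3,3]/.025,np.degrees(Ro.from_matrix(S[:3,:3]).as_rotvec())/6]
        if abs(v).max()<=1: break
        n+=1
    print(n,"rows",v.round(3).tolist());return T1
E
python3 - <<'E'
from h import *
s=snapshot("scene")
for n,px,z in[("rimc",(265.3,182.7),.1),("spout",(238,190),.107),("handletop",(287.5,163),.097),("mouth",(308.2,231),.113),("knob",(381.6,325),.057),("disc",(380.6,332),.02),("ramekin",(286,302),.02),("purp foot",(336,152),0),("purp spout",(358,115),.107),("purp handle",(322,141),.09),("pestle",(354,219),.022)]: print(n,onz(s,px,z).round(3))
T=cur();az=-5;u=np.array([np.cos(np.radians(az)),np.sin(np.radians(az)),0])
p=np.array([.585,-.265,.075])-.0915*u
G=graspT(p,az,30);P=G.copy();P[:3,3]-=.12*G[:3,2];print(p,P[:3,3]);rows(T,P)
E
```

```text
rimc [ 0.588 -0.243  0.1  ]
spout [ 0.67  -0.268  0.107]
handletop [ 0.488 -0.266  0.097]
mouth [ 0.599 -0.018  0.113]
knob [0.607 0.296 0.057]
disc [0.61  0.301 0.02 ]
ramekin [0.753 0.076 0.02 ]
purp foot [ 0.282 -0.269  0.   ]
purp spout [ 0.18  -0.279  0.107]
purp handle [ 0.34  -0.275  0.09 ]
pestle [ 0.429 -0.01   0.022]
[ 0.49384819 -0.25702525  0.075     ] [ 0.35487902 -0.24486702  0.31662109]
16 rows [-0.408, 0.941, 0.312, 0.067, -0.308, 0.246]
```

```bash
R='[1,-0.408,0.941,0.312,0.067,-0.308,0.246]'
python3 -m handwheel '[[1,-0.41,0.94,0.31,0.07,-0.31,0.25],[1,-0.41,0.94,0.31,0.07,-0.31,0.25],[1,-0.41,0.94,0.31,0.07,-0.31,0.25],[1,-0.41,0.94,0.31,0.07,-0.31,0.25],[1,-0.41,0.94,0.31,0.07,-0.31,0.25]]'
python3 -m handwheel '[[1,-0.41,0.94,0.31,0.07,-0.31,0.25],[1,-0.41,0.94,0.31,0.07,-0.31,0.25],[1,-0.41,0.94,0.31,0.07,-0.31,0.25],[1,-0.41,0.94,0.31,0.07,-0.31,0.25],[1,-0.41,0.94,0.31,0.07,-0.31,0.25]]'
python3 -m handwheel '[[1,-0.41,0.94,0.31,0.07,-0.31,0.25],[1,-0.41,0.94,0.31,0.07,-0.31,0.25],[1,-0.41,0.94,0.31,0.07,-0.31,0.25],[1,-0.41,0.94,0.31,0.07,-0.31,0.25],[1,-0.41,0.94,0.31,0.07,-0.31,0.25]]'
python3 -m handwheel '[[1,-0.41,0.94,0.31,0.07,-0.31,0.25],[1,0,0,0,0,0,0]]'
python3 - <<'E'
from h import *
o=get_obs();s=snapshot("wrist");print(o["clock"],o["joint_pos"].round(1),o["tool_pos"],o["orientation"],s["tool_from_camera"])
np.save("w1.npy",dict(o=o,s=s));cv2.imwrite("pics/w1.png",s["color"][:,:,::-1])
E
```

```text
clock: 0.82
tool_pos: [0.2412, -0.5091, 0.3676]
orientation: [-178.5, 9.5, -168.2]
force: [0.4, -0.5, -0.4]
opening: 0.0877
gripper_force: 0.0
clock: 1.45
tool_pos: [0.2821, -0.3853, 0.3384]
orientation: [-178.2, 19.0, -175.7]
force: [-0.0, -0.1, 0.4]
opening: 0.0878
gripper_force: 0.0
clock: 2.08
tool_pos: [0.343, -0.2676, 0.3201]
orientation: [-179.4, 28.5, 176.4]
force: [-0.4, 0.1, 0.9]
opening: 0.0875
gripper_force: 0.0
clock: 2.33
tool_pos: [0.3568, -0.2444, 0.3174]
orientation: [-179.7, 30.3, 174.9]
force: [-0.1, 0.1, -0.2]
opening: 0.0877
gripper_force: 0.0
2.325 [ -9.1  -5.4 -44.9  -5.  -20.4 -81.8] [ 0.35683311 -0.24441863  0.31740747] [-179.74149629   30.25365068  174.90786528] [[-1.75365211e-05 -9.63803711e-01 -2.66612840e-01  7.18749721e-02]
 [ 9.99999894e-01  1.05933809e-04 -4.48725268e-04 -1.33158645e-03]
 [ 4.60726392e-04 -2.66612819e-01  9.63803607e-01  2.14593170e-02]
 [ 0.00000000e+00  0.00000000e+00  0.00000000e+00  1.00000000e+00]]
```

View pics/w1.png

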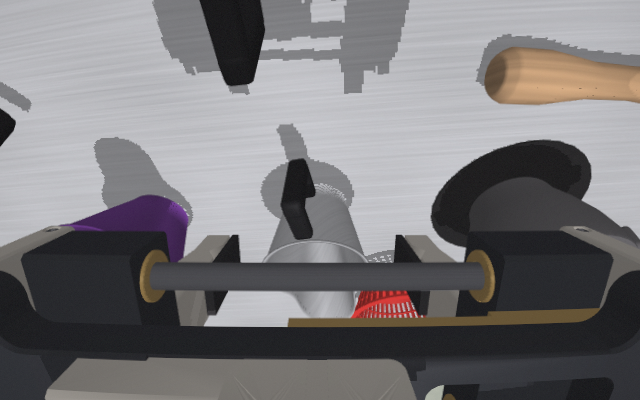

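The wrist view shows the steel jug's black handle at (282–312,158–238): the bar runs from about (297,160) at its lower end to (290,205), and the arm meets the rim near (303,237). The purple jug's handle is at (235,40) and another purple jug is at lower left. I'll enlarge with a model overlay.

Run:
```python
from h import *
d=np.load("w1.npy",allow_pickle=True).item();o,s=d["o"],d["s"]
x0,y0,f=240,110,5
im=cv2.resize(s["color"][y0:y0+120+10,x0:x0+140,::-1],None,fx=f*.9,fy=f*.9,interpolation=cv2.INTER_CUBIC)
f*=.9
def pts(x,y,az):
    c,sn=np.cos(np.radians(az)),np.sin(np.radians(az))
    L=[(-.0915-a*.009,b*.009,z) for z in(.03,.097) for a,b in((1,1),(1,-1),(-1,-1),(-1,1))]
    return proj(s,[(x+c*a-sn*b,y+sn*a+c*b,z) for a,b,z in L],o)
for (x,y,az),col in(((.585,-.26,-5),(0,255,0)),((.58,-.255,0),(0,255,255))):
    q=((pts(x,y,az)-[x0,y0]+.5)*f).astype(int);print((x,y,az),pts(x,y,az).round(0).tolist())
    cv2.polylines(im,[q[:4]],True,col,1);cv2.polylines(im,[q[4:]],True,col,1)
cv2.imwrite("pics/w1c.png",im);print(im.shape)
```

```text
(0.585, -0.26, -5) [[334.0, 160.0], [315.0, 160.0], [315.0, 174.0], [333.0, 174.0], [337.0, 211.0], [314.0, 211.0], [315.0, 225.0], [336.0, 225.0]]
(0.58, -0.255, 0) [[330.0, 155.0], [311.0, 156.0], [313.0, 171.0], [331.0, 169.0], [332.0, 206.0], [309.0, 207.0], [311.0, 222.0], [333.0, 221.0]]
(585, 630, 3)
```

View pics/w1c.png

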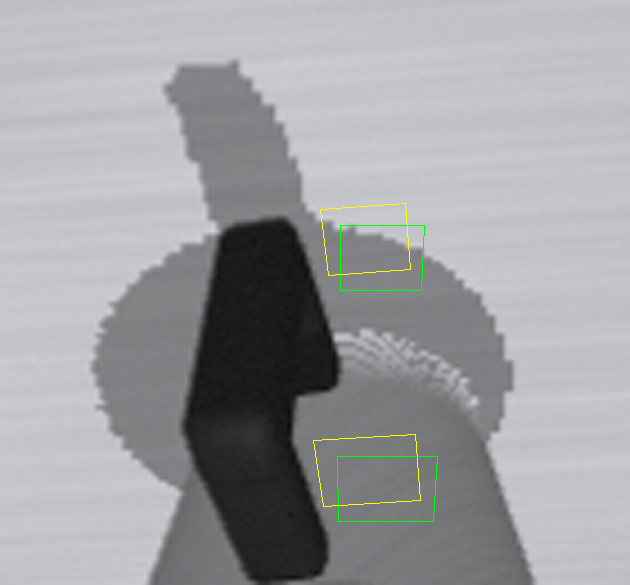

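Run:
```python
from h import *
d=np.load("w1.npy",allow_pickle=True).item();o,s=d["o"],d["s"]
a=onz(s,(297.5,159.2),.03,o);b=onz(s,(293.5,204),.097,o);c=onz(s,(304.5,237.5),.098,o)
l=onz(s,(281.5,204.5),.097,o);r=onz(s,(305.5,203),.097,o);print("width",np.linalg.norm(l-r))
print(a,b,c,np.degrees(np.arctan2(*(c-b)[[1,0]])))
S=snapshot("scene")
for az in(-10,-13,-16,-19,-22):
    u=np.array([np.cos(np.radians(az)),np.sin(np.radians(az)),0])
    g=(b+a*.5)/1.5+.009*u;g[2]=.075
    q=g+.0915*u;q[2]=0
    print(az,g.round(4),proj(S,[q+[0,0,.1],q+.104*u+[0,0,.107],q],None).round(1).tolist())
```

```text
width 0.019049585472713206
[ 0.48209381 -0.27699076  0.03      ] [ 0.47466223 -0.27584072  0.097     ] [ 0.51661835 -0.27217529  0.098     ] 4.992873290456614
-10 [ 0.486  -0.2778  0.075 ] [[259.2, 170.8], [227.8, 182.3], [262.4, 190.3]]
-13 [ 0.4859 -0.2782  0.075 ] [[258.5, 169.7], [226.6, 179.9], [261.8, 189.1]]
-16 [ 0.4858 -0.2787  0.075 ] [[258.0, 168.5], [225.5, 177.4], [261.2, 188.0]]
-19 [ 0.4856 -0.2792  0.075 ] [[257.5, 167.3], [224.6, 174.8], [260.8, 186.8]]
-22 [ 0.4855 -0.2796  0.075 ] [[257.1, 166.1], [223.9, 172.3], [260.4, 185.6]]
```

Run:
```python
from h import *
S=snapshot("scene");s2=snapshot("side")
for az in(0,5,10,15):
    u=np.array([np.cos(np.radians(az)),np.sin(np.radians(az)),0])
    g=np.array([.4772,-.2762,.075])+.009*u
    q=g+.0915*u;q[2]=0
    print(az,g.round(4),proj(S,[q+[0,0,.1],q+.104*u+[0,0,.107],q],None).round(1).tolist())
x0,y0,f=225,145,6
im=cv2.resize(S["color"][y0:y0+75,x0:x0+85,::-1],None,fx=f,fy=f,interpolation=cv2.INTER_CUBIC)
for az,col in((0,(0,255,255)),(6,(0,255,0)),(12,(255,0,0))):
    u=np.array([np.cos(np.radians(az)),np.sin(np.radians(az)),0]);v=np.array([-u[1],u[0],0])
    g=np.array([.4772,-.2762,.075])+.009*u
    q=g+.0915*u;q[2]=0;t=np.linspace(0,6.28,50)[:,None]
    for P in(q+[0,0,.1]+.054*(np.cos(t)*u+np.sin(t)*v),np.array([q+.1*u+[0,0,.107],q+.108*u+[0,0,.107]]),q+.036*(np.cos(t)*u+np.sin(t)*v)):
        cv2.polylines(im,[((proj(S,P)-[x0,y0]+.5)*f).astype(int)],False,col,1)
a=im
x0,y0=310,160
im=cv2.resize(s2["color"][y0:y0+75,x0:x0+85,::-1],None,fx=f,fy=f,interpolation=cv2.INTER_CUBIC)
cv2.imwrite("pics/s1c.png",cv2.resize(a,None,fx=1.25,fy=1.25))
```

```text
0 [ 0.4862 -0.2762  0.075 ] [[262.0, 174.5], [233.3, 190.1], [265.1, 193.8]]
5 [ 0.4862 -0.2754  0.075 ] [[263.7, 176.1], [236.7, 193.7], [266.8, 195.5]]
10 [ 0.4861 -0.2746  0.075 ] [[265.7, 177.7], [240.7, 197.0], [268.6, 196.9]]
15 [ 0.4859 -0.2739  0.075 ] [[267.8, 179.1], [245.0, 200.0], [270.6, 198.3]]
```

View pics/s1c.png

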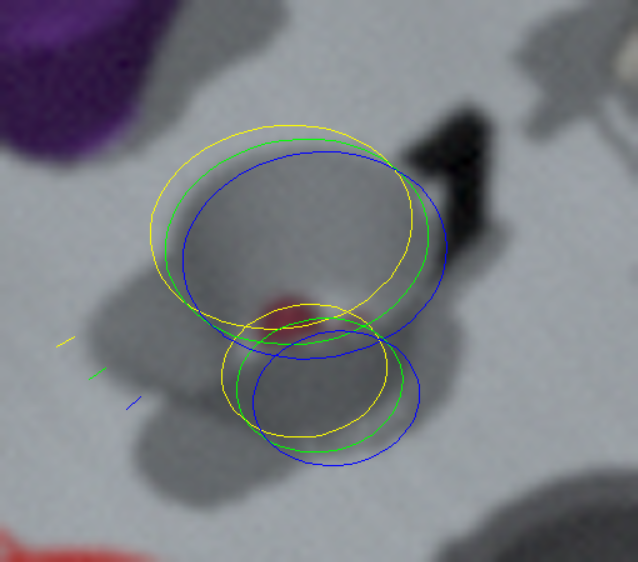

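The az = 6° overlay fits the jug: rim ellipse centre at crop (297,243), foot at (320,385). So the jug stands at about (0.58,-0.267), facing about 5°. I'll align, then advance.

Run:
```python
from h import *
T=cur();G=graspT([.488,-.2755,.075],5,30);P=G.copy();P[:3,3]-=.1*G[:3,2]
rows(T,P);rows(P,G)
```

```text
2 rows [0.12, -0.808, 0.366, -0.452, 0.022, -0.741]
5 rows [0.0, -0.0, 0.8, -0.0, 0.0, 0.0]
```

```bash
python3 -m handwheel '[[1,0.12,-0.81,0.37,-0.45,0.02,-0.74],[1,0.12,-0.81,0.37,-0.45,0.02,-0.74],[1,0,0,0.8,0,0,0],[1,0,0,0.8,0,0,0],[1,0,0,0.8,0,0,0]]'
python3 -m handwheel '[[1,0,0,0.8,0,0,0],[1,0,0,0.8,0,0,0],[1,0,0,0,0,0,0],[0,0,0,0,0,0,0],[-1,0,0,0,0,0,0]]'
python3 -m handwheel '[[-1,0,0,0,0,0,0],[-1,0,0,0,0,0,0],[-1,0,0,0,0,0,0]]'
python3 - <<'E'
from h import *
T=cur();o=get_obs();print(o["joint_pos"].round(1),T[:3,3]+.159*T[:3,2])
U=T.copy();U[2,3]+=.05;rows(T,U,5)
E
```

```text
clock: 3.15
tool_pos: [0.3863, -0.2791, 0.2498]
orientation: [-179.8, 29.6, -177.5]
force: [0.7, 0.9, -0.5]
opening: 0.0881
gripper_force: 0.0
clock: 3.78
tool_pos: [0.4057, -0.2775, 0.2163]
orientation: [-179.8, 29.7, -177.4]
force: [0.6, 0.6, -0.5]
opening: 0.073
gripper_force: 0.0
clock: 4.15
tool_pos: [0.406, -0.2771, 0.2157]
orientation: [-179.8, 29.6, -177.3]
force: [-1.3, -0.4, 0.5]
opening: 0.0429
gripper_force: 0.0
[-19.4  11.9 -32.8 -31.7 -20.3 -40.5] [ 0.4844918  -0.27406669  0.07750527]
5 rows [-0.198, -0.001, -0.348, 0.0, 0.0, 0.0]
```

```bash
python3 -m handwheel '[[-1,0,0,0,0,0,0],[-1,0,0,0,0,0,0],[-1,0,0,0,0,0,0],[-1,0,0,0,0,0,0],[-1,0,0,0,0,0,0]]'
python3 -m handwheel '[[-1,0,0,0,0,0,0],[-1,0,0,0,0,0,0]]'
```

```text
clock: 4.78
tool_pos: [0.4059, -0.277, 0.2155]
orientation: [-179.8, 29.6, -177.4]
force: [-0.6, 1.9, 2.9]
opening: 0.0176
gripper_force: 30.0
clock: 5.03
tool_pos: [0.4059, -0.2771, 0.2155]
orientation: [-179.8, 29.6, -177.4]
force: [-0.8, 2.8, 2.6]
opening: 0.0179
gripper_force: 30.0
```

```bash
python3 -m handwheel '[[-1,-0.1,0,-0.17,0,0,0],[-1,-0.1,0,-0.17,0,0,0],[-1,-0.1,0,-0.17,0,0,0],[-1,-0.1,0,-0.17,0,0,0],[-1,-0.1,0,-0.17,0,0,0]]'
python3 -m handwheel '[[-1,-0.1,0,-0.17,0,0,0],[-1,-0.1,0,-0.17,0,0,0],[-1,-0.1,0,-0.17,0,0,0],[-1,-0.1,0,-0.17,0,0,0],[-1,0,0,0,0,0,0]]'
python3 - <<'E'
from h import *
o=get_obs();print(o["moment"],o["force"])
s=snapshot("wrist");a=s["color"];b=snapshot("side")["color"]
im=np.hstack([cv2.resize(a[80:280,200:420,::-1],None,fx=1.8,fy=1.8),cv2.resize(b[140:240,300:410,::-1],None,fx=3.6,fy=3.6,interpolation=cv2.INTER_CUBIC)]);cv2.imwrite("pics/lift.png",im);print(im.shape)
E
```

```text
clock: 5.65
tool_pos: [0.4063, -0.2771, 0.2405]
orientation: [-179.8, 29.6, -177.4]
force: [1.0, -0.8, -4.3]
opening: 0.0177
gripper_force: 30.0
clock: 6.28
tool_pos: [0.4067, -0.2771, 0.2604]
orientation: [-179.8, 29.6, -177.3]
force: [0.0, 0.5, -3.5]
opening: 0.0177
gripper_force: 30.0
[-0.15183601  2.7158041   0.01159437] [ 0.03601056  0.5433231  -3.49656504]
(360, 792, 3)
```

View pics/lift.png

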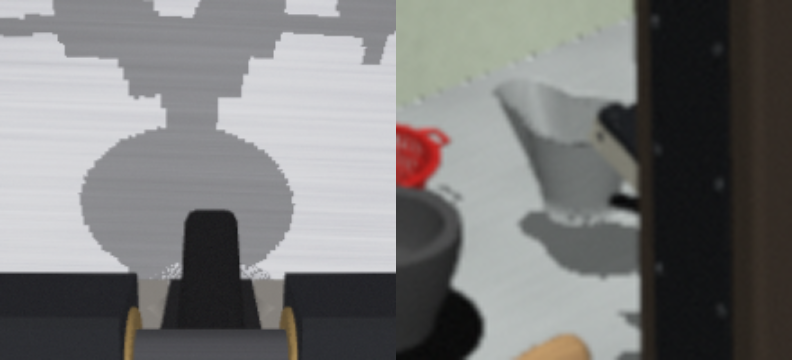

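The lift picture shows the handle held between the fingers (left crop about (212,260)) and, in the side view, the jug upright and off the table at (565,160), with no sag. Before the turn and tip I'll fit a simple kinematic model, so I can choose a pour that stays inside the joint ranges.

```bash
cat > kin.py <<'E'
from h import *
from scipy.optimize import least_squares
E=lambda a,x:Ro.from_euler(a,x,degrees=True).as_matrix()
def fk(j,p,s):
    a1,c,d1,L2,a3,d4,d6,off=p
    A=E("z",j[0]);B=A@E("y",j[1]-j[2]);C=B@E("x",s[0]*j[3])@E("y",-j[4])
    q=A@(np.array([a1,c,d1])+E("y",j[1])@[0,0,L2])+B@[d4,0,a3]+C@[d6,0,0]
    R=C@E("y",90)@E("z",s[1]*j[5]+off)
    return q,R
if __name__=="__main__":
    D=[]
    w=np.load("w1.npy",allow_pickle=True).item()["o"];o=get_obs()
    D.append(([-54.253,20.546,.682,0,-70.136,-16.507],[.2224,-.6371,.4037],[180,0,-160.765]))
    for x in(w,o):D.append((x["joint_pos"],x["tool_pos"],x["orientation"]))
    D.append(([-19.4,11.9,-32.8,-31.7,-20.3,-40.5],[.4059,-.2771,.2156],[-179.8,29.6,-177.35]))
    best=None
    for s in((1,1),(1,-1),(-1,1),(-1,-1)):
      for off in(90,-90,0,180):
        def f(p):
            r=[]
            for j,x,e in D:
                q,R=fk(j,p,s);r+=list((q-x)*5)+list((R-E("xyz",e)).ravel())
            return np.r_[r,(np.array(p[:7])-[0.05,-.18,.35,.42,0,.38,.1])*.003]
        m=least_squares(f,[.05,-.18,.35,.42,0,.38,.1,off])
        if best is None or m.cost<best[0]: best=(m.cost,m.x,s)
    print(best);np.save("kin.npy",np.array(best[1:],dtype=object))
    for j,x,e in D:
        q,R=fk(j,*best[1:]);print((q-x).round(4),abs(R-E("xyz",e)).max().round(4))
E
python3 kin.py
```

```text
(np.float64(0.021859610442795586), array([-2.32778015e-01, -1.94345859e-01,  7.11140316e-01,  5.44086798e-01,
       -2.00298889e-01,  8.03041378e-01,  3.51228754e-01,  2.70008349e+02]), (-1, -1))
[-0.0031 -0.0002  0.0044] 0.0001
[-0.0054  0.0022 -0.0329] 0.0001
[0.0126 0.0013 0.0132] 0.0001
[-0.0054 -0.0021  0.0153] 0.0004
```

```bash
cat > lin.py <<'E'
from kin import *
w=np.load("w1.npy",allow_pickle=True).item()["o"]
D=[([-54.253,20.546,.682,0,-70.136,-16.507],[.222,-.637,.405]),(w["joint_pos"],w["tool_pos"]),([-19.4,11.9,-32.8,-31.7,-20.3,-40.5],[.4059,-.2771,.2156])]
o=get_obs();D.append((o["joint_pos"],o["tool_pos"]))
def feats(j):
    A=E("z",j[0]);U=A@E("y",j[1]);B=A@E("y",j[1]-j[2]);F=B@E("x",-j[3]);C=F@E("y",-j[4])
    return np.column_stack([A[:,0],A[:,1],A[:,2],U[:,0],U[:,2],B[:,0],B[:,2],F[:,1],F[:,2],C[:,0],C[:,2]])
N="a1 c1 d1 Ux Uz Bx Bz Fy Fz Cx Cz".split()
A=np.vstack([feats(j) for j,_ in D]);b=np.concatenate([x for _,x in D])
import itertools
for sub in([0,1,2,4,5,6,9],[1,2,4,5,9],[1,2,4,5,7,9],[0,1,2,4,5,7,9],[1,2,4,5,6,7,9],[1,2,4,5,8,9],[1,2,4,5,7,8,9],[1,2,4,5,9,10],[1,2,3,4,5,9],[1,2,3,4,5,6,7,8,9]):
    k,_,_,_=np.linalg.lstsq(A[:,sub],b,rcond=None);r=A[:,sub]@k-b
    print(round(abs(r).max(),4),dict(zip([N[i] for i in sub],k.round(3))))
E
python3 lin.py
```

```text
0.0328 {'a1': np.float64(-0.237), 'c1': np.float64(-0.194), 'd1': np.float64(0.712), 'Uz': np.float64(0.544), 'Bx': np.float64(0.806), 'Bz': np.float64(-0.198), 'Cx': np.float64(0.352)}
0.0348 {'c1': np.float64(-0.167), 'd1': np.float64(0.231), 'Uz': np.float64(0.435), 'Bx': np.float64(0.516), 'Cx': np.float64(0.063)}
0.0004 {'c1': np.float64(0.0), 'd1': np.float64(0.2), 'Uz': np.float64(0.601), 'Bx': np.float64(0.463), 'Fy': np.float64(-0.192), 'Cx': np.float64(0.201)}
0.0003 {'a1': np.float64(-0.003), 'c1': np.float64(-0.001), 'd1': np.float64(0.202), 'Uz': np.float64(0.603), 'Bx': np.float64(0.466), 'Fy': np.float64(-0.191), 'Cx': np.float64(0.202)}
0.0002 {'c1': np.float64(0.001), 'd1': np.float64(0.193), 'Uz': np.float64(0.603), 'Bx': np.float64(0.461), 'Bz': np.float64(0.003), 'Fy': np.float64(-0.193), 'Cx': np.float64(0.199)}
0.0399 {'c1': np.float64(-0.188), 'd1': np.float64(0.378), 'Uz': np.float64(0.387), 'Bx': np.float64(0.573), 'Fz': np.float64(-0.078), 'Cx': np.float64(0.072)}
0.0004 {'c1': np.float64(0.001), 'd1': np.float64(0.198), 'Uz': np.float64(0.602), 'Bx': np.float64(0.463), 'Fy': np.float64(-0.193), 'Fz': np.float64(0.001), 'Cx': np.float64(0.201)}
0.0423 {'c1': np.float64(-0.178), 'd1': np.float64(0.24), 'Uz': np.float64(0.474), 'Bx': np.float64(0.54), 'Cx': np.float64(0.085), 'Cz': np.float64(-0.039)}
0.0323 {'c1': np.float64(-0.166), 'd1': np.float64(0.229), 'Ux': np.float64(0.011), 'Uz': np.float64(0.425), 'Bx': np.float64(0.509), 'Cx': np.float64(0.051)}
0.0001 {'c1': np.float64(-0.0), 'd1': np.float64(0.189), 'Ux': np.float64(0.001), 'Uz': np.float64(0.599), 'Bx': np.float64(0.46), 'Bz': np.float64(0.009), 'Fy': np.float64(-0.192), 'Fz': np.float64(-0.003), 'Cx': np.float64(0.194)}
```

```bash
cat > ik.py <<'E'
from kin import *
from scipy.spatial.transform import Slerp
LO=np.array([-176.03,-82.01,-58.28,-173.87,-174.79,-173.66]);HI=np.array([176.03,121.73,71.71,95.51,-.11,173.66])
def fk2(j):
    A=E("z",j[0]);U=A@E("y",j[1]);B=A@E("y",j[1]-j[2]);F=B@E("x",-j[3]);C=F@E("y",-j[4])
    return A@[0,0,.2]+U@[0,0,.601]+B@[.463,0,0]+F@[0,-.192,0]+C@[.201,0,0], C@E("y",90)@E("z",-j[5]+270)
def ik(T,j0):
    def f(j):
        q,R=fk2(j);return np.r_[(q-T[:3,3])*10,Ro.from_matrix(R.T@T[:3,:3]).as_rotvec()*3]
    m=least_squares(f,np.clip(j0,LO+.01,HI-.01),bounds=(LO,HI));return m.x,np.linalg.norm(m.fun)
MOUTH=np.array([.599,-.018,.113])
GR=np.array([-.0915,0,.075])
def jugT(q,az,tilt,sl):
    """TCP for jug spout tip at q, azimuth, tilt"""
    J=E("z",az)@E("y",tilt)
    g=np.array(q)+J@(GR-[.104,0,.107]);return graspT(g,az,sl-tilt)
def path(Ts,j,n=6):
    for k in range(len(Ts)-1):
        L=np.real(logm(np.linalg.inv(Ts[k])@Ts[k+1]));mx=0
        for i in range(1,n+1):
            j2,e=ik(Ts[k]@np.real(expm(L*i/n)),j);mx=max(mx,abs(j2-j).max());j=j2
            if e>.02: print("BAD",k,i,e.round(3))
        print(k,j.round(0),"maxstep",round(mx,1),"tcp",Ts[k+1][:3,3].round(3))
    return j
E
python3 - <<'E'
from ik import *
o=get_obs();T=cur();print(fk2(o["joint_pos"])[0]-T[:3,3])
sl=29.6
for az in(50,65,80):
    u=E("z",az)[:,0];print("AZ",az)
    M=MOUTH
    def P(d,h,t):return jugT(M+d*u+[0,0,h],az,t,sl)
    path([T,P(-.1,.06,0),P(-.1,.06,60),P(-.025,.02,60),P(-.025,.017,83)],o["joint_pos"],8)
E
```

```text
[-9.39340478e-05  2.73170175e-05  8.11680776e-06]
AZ 50
0 [-33.  11. -20. -35. -60.  11.] maxstep 11.4 tcp [ 0.359 -0.305  0.279]
1 [ 14.  10. -17.  18. -89. -58.] maxstep 12.3 tcp [ 0.506 -0.129  0.463]
2 [ 18.  16. -14.  16. -87. -62.] maxstep 0.8 tcp [ 0.554 -0.072  0.423]
3 [  25.   30.   -3.   21. -107.  -68.] maxstep 2.6 tcp [0.629 0.018 0.415]
AZ 65
0 [-32.  21.  -7. -32. -69.  21.] maxstep 15.5 tcp [ 0.441 -0.357  0.279]
1 [ 12.  11. -18.  24. -81. -45.] maxstep 9.6 tcp [ 0.538 -0.149  0.463]
2 [ 18.  15. -17.  22. -81. -51.] maxstep 0.8 tcp [ 0.569 -0.081  0.423]
3 [ 28.  26. -11.  30. -98. -61.] maxstep 2.3 tcp [0.619 0.025 0.415]
AZ 80
0 [-29.  30.   6. -28. -79.  28.] maxstep 19.1 tcp [ 0.534 -0.386  0.279]
1 [ 10.  12. -18.  30. -74. -32.] maxstep 8.6 tcp [ 0.574 -0.161  0.463]
2 [ 18.  14. -20.  28. -73. -40.] maxstep 1.0 tcp [ 0.587 -0.087  0.423]
3 [ 30.  22. -21.  38. -89. -55.] maxstep 2.4 tcp [0.607 0.028 0.415]
```

Run:
```python
from ik import *
s=snapshot("side");print("mouth side",onz(s,(295.5,207),.113))
w=np.load("w1.npy",allow_pickle=True).item()
o=get_obs();T=cur();sl=29.6;az=65;u=E("z",az)[:,0]
def P(d,h,t):return jugT(MOUTH+d*u+[0,0,h],az,t,sl)
A=T.copy();A[2,3]+=.075;rows(T,A,5);B=P(-.1,.12,0);C=P(-.1,.10,60);Dd=P(-.025,.02,60);print(A[:3,3],B[:3,3]);rows(A,B,18);rows(B,C,16);rows(C,Dd,6)
path([T,A,B,C,Dd,P(-.025,.017,83)],o["joint_pos"],16)
sc=snapshot("scene")
print(onz(sc,(235,160),0),onz(sc,(210,155),.09))
```

```text
mouth side [ 0.56403945 -0.00507434  0.113     ]
5 rows [-0.296, -0.002, -0.522, -0.0, 0.0, 0.0]
[ 0.40651117 -0.27698471  0.33473323] [ 0.44092524 -0.35699243  0.33924969]
18 rows [0.022, -0.201, -0.024, -0.287, -0.001, -0.502]
16 rows [-0.61, 0.0, -0.414, -0.0, 0.625, 0.0]
6 rows [-0.701, -0.0, 0.207, 0.0, -0.0, -0.0]
0 [-16.   1. -31. -18. -31. -58.] maxstep 0.7 tcp [ 0.407 -0.277  0.335]
1 [-32.  17.  -4. -30. -75.  17.] maxstep 8.4 tcp [ 0.441 -0.357  0.339]
2 [ 12.  10. -14.  24. -86. -43.] maxstep 4.3 tcp [ 0.538 -0.149  0.503]
3 [ 18.  15. -17.  22. -81. -51.] maxstep 0.5 tcp [ 0.569 -0.081  0.423]
4 [ 28.  26. -11.  30. -98. -61.] maxstep 1.1 tcp [0.619 0.025 0.415]
[ 0.57483378 -0.46107685  0.        ] [ 0.65808159 -0.45651925  0.09      ]
```

Run:
```python
from h import *
out=[]
t=np.linspace(0,6.283,60)
ring=np.c_[np.cos(t),np.sin(t),0*t]
for n,(x0,y0,w,h,f) in dict(scene=(265,195,90,85,4.4),side=(250,175,90,85,4.4)).items():
    s=snapshot(n);im=cv2.resize(s["color"][y0:y0+h,x0:x0+w,::-1],None,fx=f,fy=f,interpolation=cv2.INTER_CUBIC)
    for (x,y),col in(((.599,-.018),(0,255,0)),):
        for r,z in((.06,.113),(.077,.113),(.095,.003)):
            cv2.polylines(im,[((proj(s,np.array([x,y,z])+r*ring)-[x0,y0]+.5)*f).astype(int)],True,col,1)
    out.append(im)
im=np.hstack(out);cv2.imwrite("pics/mort.png",im);print(im.shape)
```

```text
(374, 792, 3)
```

View pics/mort.png

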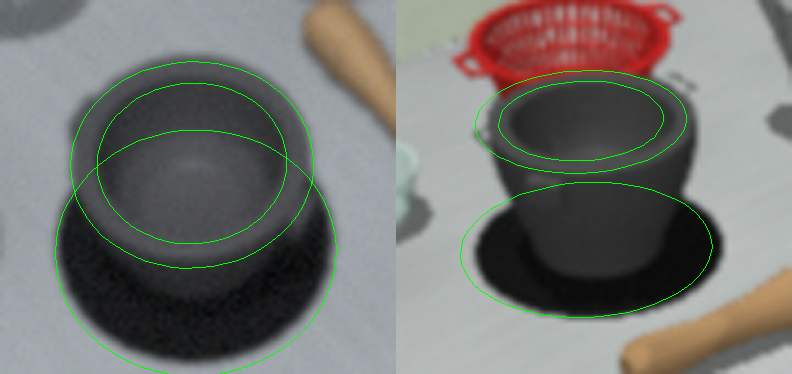

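Run:
```python
from h import *
from scipy.optimize import least_squares
sc,sd=snapshot("scene"),snapshot("side")
p0=np.array([.599,-.018])
f=lambda p,z:np.r_[proj(sc,[[*p,z]])[0],proj(sd,[[*p,z]])[0]]
for z,d in((.113,(0.2,-1.0,2,0)),(.003,(0,-2.2,2.7,0))):
    t=f(p0,z)+d;m=least_squares(lambda p:f(p,z)-t,p0,x_scale=.01);print(m.x,m.fun)
```

```text
[ 0.59554303 -0.02150278] [-0.00149109 -0.48816941 -0.47542185  0.01564546]
[ 0.59376621 -0.02440631] [ 0.05007989 -0.21852322 -0.21701844 -0.09732223]
```

Both views agree after a small shift: the rim and mat rings put the mouth at (0.595,-0.023). Now lift and turn.

```bash
sed -i 's/MOUTH=.*/MOUTH=np.array([.595,-.023,.113])/' ik.py
python3 -m handwheel '[[-1,-0.3,0,-0.52,0,0,0],[-1,-0.3,0,-0.52,0,0,0],[-1,-0.3,0,-0.52,0,0,0],[-1,-0.3,0,-0.52,0,0,0],[-1,-0.3,0,-0.52,0,0,0]]'
python3 -m handwheel '[[-1,0.02,-0.1,-0.02,-0.14,0,-0.25],[-1,0.02,-0.2,-0.02,-0.29,0,-0.5],[-1,0.02,-0.2,-0.02,-0.29,0,-0.5],[-1,0.02,-0.2,-0.02,-0.29,0,-0.5],[-1,0.02,-0.2,-0.02,-0.29,0,-0.5]]'
python3 -m handwheel '[[-1,0.02,-0.2,-0.02,-0.29,0,-0.5],[-1,0.02,-0.2,-0.02,-0.29,0,-0.5],[-1,0.02,-0.2,-0.02,-0.29,0,-0.5],[-1,0.02,-0.2,-0.02,-0.29,0,-0.5],[-1,0.02,-0.2,-0.02,-0.29,0,-0.5]]'
python3 -m handwheel '[[-1,0.02,-0.2,-0.02,-0.29,0,-0.5],[-1,0.02,-0.2,-0.02,-0.29,0,-0.5],[-1,0.02,-0.2,-0.02,-0.29,0,-0.5],[-1,0.02,-0.2,-0.02,-0.29,0,-0.5],[-1,0.02,-0.2,-0.02,-0.29,0,-0.5]]'
python3 -m handwheel '[[-1,0.02,-0.2,-0.02,-0.29,0,-0.5],[-1,0.02,-0.2,-0.02,-0.29,0,-0.5],[-1,0.02,-0.1,-0.02,-0.14,0,-0.25],[-1,0,0,0,0,0,0]]'
python3 - <<'E'
from ik import *
o=get_obs();T=cur();print(o["joint_pos"].round(1));sl=29.6;az=65;u=E("z",az)[:,0]
def P(d,h,t):return jugT(MOUTH+d*u+[0,0,h],az,t,sl)
B=P(-.1,.12,0);rows(T,B);C=P(-.1,.10,60);rows(B,C,16);rows(C,P(-.025,.02,60),6)
s=snapshot("scene")
im=cv2.resize(s["color"][100:300,200:420,::-1],None,fx=2.6,fy=2.6,interpolation=cv2.INTER_CUBIC);cv2.imwrite("pics/turn.png",im)
E
```

```text
clock: 7.3
tool_pos: [0.407, -0.2767, 0.3361]
orientation: [-179.8, 29.6, -177.3]
force: [0.6, 0.2, -3.1]
opening: 0.0178
gripper_force: 30.0
clock: 7.92
tool_pos: [0.4072, -0.2998, 0.3367]
orientation: [-179.9, 29.6, -161.7]
force: [0.4, 0.2, -4.1]
opening: 0.0179
gripper_force: 30.0
clock: 8.55
tool_pos: [0.4147, -0.324, 0.3376]
orientation: [180.0, 29.6, -144.4]
force: [0.7, 0.5, -3.5]
opening: 0.0174
gripper_force: 30.0
clock: 9.18
tool_pos: [0.4292, -0.3447, 0.3385]
orientation: [179.8, 29.6, -127.2]
force: [-0.2, -0.3, -3.1]
opening: 0.0181
gripper_force: 30.0
clock: 9.68
tool_pos: [0.4383, -0.3531, 0.3384]
orientation: [179.7, 29.7, -118.7]
force: [-0.0, 0.6, -4.2]
opening: 0.0176
gripper_force: 30.0
[-32.2  16.6  -5.1 -31.  -73.2  14. ]
1 rows [0.276, -0.121, -0.197, -0.252, 0.01, -0.538]
16 rows [-0.61, -0.0, -0.414, -0.0, 0.625, 0.0]
6 rows [-0.701, -0.0, 0.207, 0.0, -0.0, -0.0]
```

View pics/turn.png

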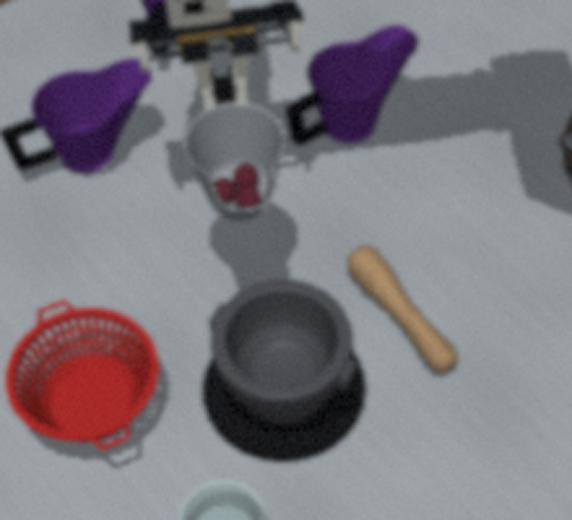

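The spout tip at crop (245,210), scene (294,181), faces the mortar mouth at crop (285,345). The jug is upright and the shallots are inside at crop (240,185). Next: tilt to 60°, move over the mouth, and check the spout position numerically.

```bash
python3 - <<'E'
from ik import *
T=cur();sl=29.6;s=snapshot("scene")
az=np.degrees(np.arctan2(-T[1,0],-T[0,0]));g=T[:3,3]+.159*T[:3,2]
for d in(0,2.5):
    print(az,proj(s,[g+E("z",az+d)@[.1955,0,.032]]))
E
python3 -m handwheel '[[-1,0.28,-0.12,-0.2,-0.25,0,-0.54],[-1,-0.3,0,-0.2,0,0.31,0],[-1,-0.61,0,-0.41,0,0.625,0],[-1,-0.61,0,-0.41,0,0.625,0],[-1,-0.61,0,-0.41,0,0.625,0]]'
python3 -m handwheel '[[-1,-0.61,0,-0.41,0,0.625,0],[-1,-0.61,0,-0.41,0,0.625,0],[-1,-0.61,0,-0.41,0,0.625,0],[-1,-0.61,0,-0.41,0,0.625,0],[-1,-0.61,0,-0.41,0,0.625,0]]'
python3 -m handwheel '[[-1,-0.61,0,-0.41,0,0.625,0],[-1,-0.61,0,-0.41,0,0.625,0],[-1,-0.61,0,-0.41,0,0.625,0],[-1,-0.61,0,-0.41,0,0.625,0],[-1,-0.61,0,-0.41,0,0.625,0]]'
python3 -m handwheel '[[-1,-0.3,0,-0.2,0,0.31,0],[-1,0,0,0,0,0,0]]'
python3 - <<'E'
from ik import *
o=get_obs();T=cur();print(o["joint_pos"].round(1));sl=29.6;az=65;u=E("z",az)[:,0]
def P(d,h,t):return jugT(MOUTH+d*u+[0,0,h],az,t,sl)
rows(T,P(-.03,.025,60),6);rows(P(-.03,.025,60),P(-.03,.02,72),6);rows(P(-.03,.02,72),P(-.03,.02,85),6)
s=snapshot("scene");g=T[:3,3]+.159*T[:3,2]
hsv=cv2.cvtColor(s["color"],cv2.COLOR_RGB2HSV)
J=T[:3,:3]@np.linalg.inv(graspT([0,0,0],0,sl)[:3,:3]);sp=g+J@[.1955,0,.032];print("spout",sp,proj(s,[sp]))
m=((hsv[...,0]>160)|(hsv[...,0]<4))&(hsv[...,1]>90);m[:,:262]=0;ys,xs=np.nonzero(m);print("shallot px",len(xs),xs.mean() if len(xs) else 0,ys.mean() if len(xs) else 0)
E
```

```text
61.25076016534724 [[294.31522713 178.74910824]]
61.25076016534724 [[297.42486155 178.24960801]]
clock: 10.4
tool_pos: [0.4507, -0.3309, 0.3952]
orientation: [-179.9, 16.4, -115.0]
force: [-0.2, 1.6, -5.0]
opening: 0.0179
gripper_force: 30.0
clock: 11.02
tool_pos: [0.4787, -0.2699, 0.4574]
orientation: [-179.9, -2.2, -115.1]
force: [0.1, -0.2, -3.8]
opening: 0.0179
gripper_force: 30.0
clock: 11.65
tool_pos: [0.5138, -0.1942, 0.4946]
orientation: [-179.8, -20.9, -115.1]
force: [-0.5, 0.2, -4.2]
opening: 0.0179
gripper_force: 30.0
clock: 11.9
tool_pos: [0.5178, -0.1867, 0.4957]
orientation: [-180.0, -22.7, -114.9]
force: [0.1, -0.3, -3.9]
opening: 0.0177
gripper_force: 30.0
[  6.8   7.5 -14.5  19.4 -80.8 -37. ]
6 rows [-0.832, -0.006, 0.095, -0.002, 0.214, 0.002]
6 rows [-0.342, 0.0, -0.227, 0.0, 0.333, 0.0]
6 rows [-0.35, -0.0, -0.274, -0.0, 0.361, -0.0]
spout [ 0.55314352 -0.11105436  0.21388575] [[299.52663522 180.2542367 ]]
shallot px 187 290.67914438502675 145.36363636363637
```

```bash
python3 -m handwheel '[[-1,-0.83,0,0.1,0,0.21,0],[-1,-0.83,0,0.1,0,0.21,0],[-1,-0.83,0,0.1,0,0.21,0],[-1,-0.83,0,0.1,0,0.21,0],[-1,-0.83,0,0.1,0,0.21,0]]'
python3 -m handwheel '[[-1,-0.83,0,0.1,0,0.21,0],[-1,0,0,0,0,0,0],[-1,0,0,0,0,0,0]]'
cat > pour.py <<'E'
from ik import *
import sys
o=get_obs();T=cur();sl=29.6;az=65;u=E("z",az)[:,0]
def P(d,h,t):return jugT(MOUTH+d*u+[0,0,h],az,t,sl)
g=T[:3,3]+.159*T[:3,2]
J=T[:3,:3]@np.linalg.inv(graspT([0,0,0],0,sl)[:3,:3]);sp=g+J@[.1955,0,.032]-MOUTH;print("tilt",np.degrees(np.arccos(J[2,2])).round(1),"spout rel: u",(sp@u).round(4),"lat",(sp@E("z",az)[:,1]).round(4),"h",sp[2].round(4),o["force"].round(1))
for a in sys.argv[1:]: rows(T,P(-.03,.02,float(a)))
s=snapshot("scene");hsv=cv2.cvtColor(s["color"],cv2.COLOR_RGB2HSV)
m=((hsv[...,0]>160)|(hsv[...,0]<4))&(hsv[...,1]>90);m[:,:265]=0;m[:100]=0
n,l,st,c=cv2.connectedComponentsWithStats(m.astype(np.uint8))
for i in range(1,n):
    if st[i,4]>8:print("red",st[i,4],c[i].round(0))
E
python3 pour.py 72 83
```

```text
clock: 12.58
tool_pos: [0.5554, -0.107, 0.4396]
orientation: [-180.0, -29.1, -115.0]
force: [-0.2, 0.3, -4.2]
opening: 0.0183
gripper_force: 30.0
clock: 12.95
tool_pos: [0.5625, -0.0918, 0.4278]
orientation: [180.0, -30.3, -114.9]
force: [-0.4, 0.3, -3.8]
opening: 0.0178
gripper_force: 30.0
tilt 59.9 spout rel: u -0.0308 lat 0.0005 h 0.0244 [-0.4  0.3 -3.8]
3 rows [-0.699, -0.006, -0.456, -0.001, 0.67, 0.003]
4 rows [-0.987, -0.005, -0.671, -0.001, 0.961, 0.002]
red 119 [296. 174.]
red 58 [300. 192.]
```

```bash
python3 -m handwheel '[[-1,-0.35,0,-0.23,0,0.335,0],[-1,-0.35,0,-0.23,0,0.335,0],[-1,-0.35,0,-0.23,0,0.335,0],[-1,-0.35,0,-0.23,0,0.335,0],[-1,-0.35,0,-0.23,0,0.335,0]]'
python3 -m handwheel '[[-1,-0.35,0,-0.23,0,0.335,0],[-1,0,0,0,0,0,0],[-1,0,0,0,0,0,0],[-1,0,0,0,0,0,0]]'
python3 pour.py 77 83 86
```

```text
clock: 13.62
tool_pos: [0.5848, -0.0437, 0.4267]
orientation: [180.0, -40.5, -114.9]
force: [0.2, -0.4, -3.4]
opening: 0.0182
gripper_force: 30.0
clock: 14.12
tool_pos: [0.5885, -0.0355, 0.4259]
orientation: [-180.0, -42.4, -115.0]
force: [-0.5, -0.5, -3.0]
opening: 0.0177
gripper_force: 30.0
tilt 72.0 spout rel: u -0.0303 lat 0.0005 h 0.0194 [-0.5 -0.5 -3. ]
1 rows [-0.821, -0.022, -0.641, -0.002, 0.84, -0.001]
2 rows [-0.906, -0.011, -0.684, -0.001, 0.92, -0.0]
3 rows [-0.765, -0.007, -0.584, -0.001, 0.78, -0.0]
red 53 [294. 175.]
red 81 [305. 240.]
```

```bash
python3 -m handwheel '[[-1,-0.4,0,-0.3,0,0.4,0],[-1,-0.4,0,-0.3,0,0.4,0],[-1,-0.4,0,-0.3,0,0.4,0],[-1,-0.4,0,-0.3,0,0.4,0],[-1,-0.4,0,-0.3,0,0.4,0]]'
python3 -m handwheel '[[-1,0,0,0,0,0,0],[-1,0,0,0,0,0,0],[-1,0,0,0,0,0,0],[-1,0,0,0,0,0,0]]'
python3 pour.py 87
```

```text
clock: 14.8
tool_pos: [0.6151, 0.0215, 0.4139]
orientation: [180.0, -54.6, -114.9]
force: [0.8, -0.1, -3.6]
opening: 0.0178
gripper_force: 30.0
clock: 15.3
tool_pos: [0.6145, 0.02, 0.415]
orientation: [-180.0, -54.4, -115.0]
force: [-0.5, 0.2, -2.9]
opening: 0.0178
gripper_force: 30.0
tilt 84.0 spout rel: u -0.0296 lat 0.0004 h 0.0183 [-0.5  0.2 -2.9]
1 rows [-0.428, -0.022, -0.408, -0.003, 0.508, -0.003]
red 195 [306. 241.]
```

```bash
python3 -m handwheel '[[-1,-0.3,0,-0.25,0,0.35,0],[-1,-0.3,0,-0.25,0,0.35,0],[-1,0,0,0,0,0,0],[-1,0,0,0,0,0,0],[-1,0,0,0,0,0,0]]'
python3 pour.py 87
python3 - <<'E'
from h import *
s=snapshot("scene");crop(s,"pour",255,365,140,275,4.4)
E
```

```text
clock: 15.98
tool_pos: [0.6226, 0.0374, 0.4093]
orientation: [-180.0, -58.6, -115.0]
force: [-0.1, 0.7, -2.2]
opening: 0.0177
gripper_force: 30.0
tilt 88.2 spout rel: u -0.0311 lat 0.0005 h 0.019 [-0.1  0.7 -2.2]
1 rows [0.197, -0.022, 0.097, -0.004, -0.196, 0.002]
red 188 [307. 239.]
```

View pics/pour.png

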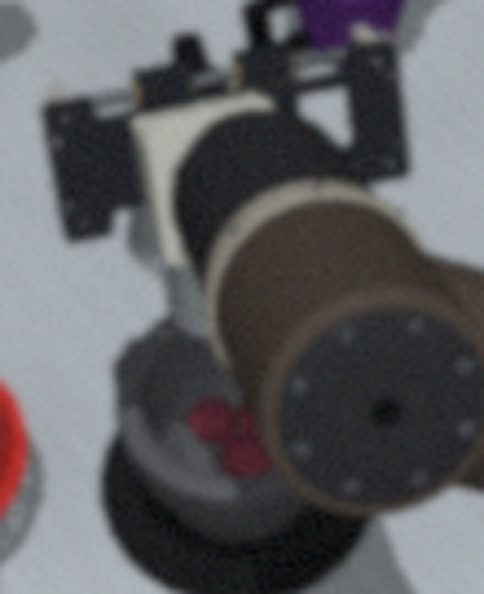

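All three shallots are in the mortar, at crop (212,418), (243,418) and (247,455); no red is visible anywhere else. Next: untip, back off, and stand the jug down.

Run:
```python
from ik import *
o=get_obs();T=cur();sl=29.6;az=65;u=E("z",az)[:,0]
def P(d,h,t):return jugT(MOUTH+d*u+[0,0,h],az,t,sl)
A=P(-.04,.05,60);B=P(-.11,.09,0);C=B.copy();C[2,3]=.220;D=C.copy();D[2,3]=.2155
rows(T,A,7);rows(A,B,14);print(B[:3,3]);rows(B,C);rows(C,D,2)
R=D.copy();R[:3,3]-=.13*D[:3,2];rows(D,R)
path([T,A,B,C,R],o["joint_pos"],10)
```

```text
7 rows [0.785, -0.003, 0.458, -0.0, -0.671, 0.0]
14 rows [0.874, 0.0, 0.471, 0.0, -0.714, 0.0]
[ 0.43269905 -0.3710555   0.30924969]
4 rows [0.441, -0.0, 0.776, -0.0, -0.0, 0.0]
2 rows [0.044, 0.0, 0.078, -0.0, -0.0, 0.0]
6 rows [0.0, -0.0, -0.867, -0.0, -0.0, 0.0]
0 [ 16.  13. -16.  22. -83. -49.] maxstep 1.9 tcp [ 0.559 -0.1    0.453]
1 [-34.  20.  -5. -31. -73.  20.] maxstep 8.1 tcp [ 0.433 -0.371  0.309]
2 [-34.  26.  -9. -33. -65.  26.] maxstep 0.9 tcp [ 0.433 -0.371  0.22 ]
3 [-40.  21.  -1. -29. -78.  23.] maxstep 1.4 tcp [ 0.406 -0.429  0.329]
```

```bash
python3 -m handwheel '[[-1,0.78,0,0.46,0,-0.67,0],[-1,0.78,0,0.46,0,-0.67,0],[-1,0.78,0,0.46,0,-0.67,0],[-1,0.78,0,0.46,0,-0.67,0],[-1,0.78,0,0.46,0,-0.67,0]]'
python3 -m handwheel '[[-1,0.78,0,0.46,0,-0.67,0],[-1,0.78,0,0.46,0,-0.67,0],[-1,0.87,0,0.47,0,-0.71,0],[-1,0.87,0,0.47,0,-0.71,0],[-1,0.87,0,0.47,0,-0.71,0]]'
python3 -m handwheel '[[-1,0.87,0,0.47,0,-0.71,0],[-1,0.87,0,0.47,0,-0.71,0],[-1,0.87,0,0.47,0,-0.71,0],[-1,0.87,0,0.47,0,-0.71,0],[-1,0.87,0,0.47,0,-0.71,0]]'
python3 -m handwheel '[[-1,0.87,0,0.47,0,-0.71,0],[-1,0.87,0,0.47,0,-0.71,0],[-1,0.87,0,0.47,0,-0.71,0],[-1,0.87,0,0.47,0,-0.71,0],[-1,0.87,0,0.47,0,-0.71,0]]'
python3 -m handwheel '[[-1,0.87,0,0.47,0,-0.71,0],[-1,0,0,0,0,0,0],[-1,0,0,0,0,0,0]]'
python3 pour.py
python3 - <<'E'
from ik import *
az=65;u=E("z",az)[:,0];T=cur();B=jugT(MOUTH-.11*u+[0,0,.09],az,0,29.6);C=B.copy();C[2,3]=.230;rows(T,C)
E
```

```text
clock: 16.7
tool_pos: [0.5772, -0.0593, 0.4484]
orientation: [-180.0, -38.4, -115.0]
force: [-0.2, 0.1, -2.5]
opening: 0.0176
gripper_force: 30.0
clock: 17.32
tool_pos: [0.5267, -0.1672, 0.45]
orientation: [-180.0, -17.6, -115.0]
force: [-0.2, -0.6, -3.5]
opening: 0.0182
gripper_force: 30.0
clock: 17.95
tool_pos: [0.4776, -0.2722, 0.4093]
orientation: [180.0, 3.7, -115.0]
force: [0.1, 0.3, -2.9]
opening: 0.0179
gripper_force: 30.0
clock: 18.58
tool_pos: [0.4384, -0.3568, 0.3292]
orientation: [180.0, 25.0, -114.9]
force: [-0.6, -0.1, -3.4]
opening: 0.018
gripper_force: 30.0
clock: 18.95
tool_pos: [0.4328, -0.3698, 0.31]
orientation: [180.0, 29.1, -115.0]
force: [-0.0, -0.3, -2.7]
opening: 0.0176
gripper_force: 30.0
tilt 0.5 spout rel: u -0.1098 lat 0.0005 h 0.0884 [-0.  -0.3 -2.7]
red 234 [309. 238.]
3 rows [0.543, -0.003, 0.924, -0.0, -0.028, 0.005]
```

```bash
python3 -m handwheel '[[-1,0.33,0,0.55,0,-0.02,0],[-1,0.33,0,0.55,0,-0.02,0],[-1,0.33,0,0.55,0,-0.02,0],[-1,0.33,0,0.55,0,-0.02,0],[-1,0.33,0,0.55,0,0,0]]'
python3 -m handwheel '[[-1,0.04,0,0.07,0,0,0],[-1,0.04,0,0.07,0,0,0],[-1,0.04,0,0.07,0,0,0],[-1,0.04,0,0.07,0,0,0],[-1,0.04,0,0.07,0,0,0]]'
python3 -m handwheel '[[-1,0,0,0,0,0,0],[-1,0,0,0,0,0,0]]'
```

```text
clock: 19.62
tool_pos: [0.432, -0.3716, 0.2279]
orientation: [180.0, 29.7, -115.0]
force: [0.7, 0.4, -2.8]
opening: 0.0181
gripper_force: 30.0
clock: 20.25
tool_pos: [0.4321, -0.3716, 0.2194]
orientation: [-180.0, 29.7, -114.9]
force: [0.5, -0.5, -3.8]
opening: 0.0177
gripper_force: 30.0
clock: 20.5
tool_pos: [0.4321, -0.3716, 0.2193]
orientation: [-180.0, 29.7, -115.0]
force: [0.0, 0.1, -2.8]
opening: 0.0181
gripper_force: 30.0
```

Contact is expected at z ≈ 0.2156, so I'll go down in 0.7 mm rows.

```bash
python3 -m handwheel '[[-1,0.015,0,0.027,0,0,0],[-1,0.015,0,0.027,0,0,0],[-1,0.015,0,0.027,0,0,0],[-1,0.015,0,0.027,0,0,0],[-1,0,0,0,0,0,0]]'
python3 -m handwheel '[[-1,0.015,0,0.027,0,0,0],[-1,0,0,0,0,0,0],[-1,0,0,0,0,0,0]]'
```

```text
clock: 21.12
tool_pos: [0.4321, -0.3723, 0.2171]
orientation: [-179.9, 29.6, -114.9]
force: [-2.7, -3.0, 5.9]
opening: 0.0181
gripper_force: 30.0
clock: 21.5
tool_pos: [0.4321, -0.3724, 0.2165]
orientation: [-179.9, 29.6, -114.9]
force: [-2.7, -4.7, 5.7]
opening: 0.0177
gripper_force: 30.0
```

```bash
python3 -m handwheel '[[-0.5,0,0,0,0,0,0],[-0.3,0,0,0,0,0,0],[0,0,0,0,0,0,0],[0.4,0,0,0,0,0,0],[1,0,0,0,0,0,0]]'
python3 -m handwheel '[[1,0,0,0,0,0,0],[1,0,0,0,0,0,0],[1,0,0,0,0,0,0]]'
python3 - <<'E'
from ik import *
w=0
s=snapshot("scene");knob=[]
# lid location: wood colour segmentation
hsv=cv2.cvtColor(s["color"],cv2.COLOR_RGB2HSV)
m=((hsv[...,0]>5)&(hsv[...,0]<22)&(hsv[...,1]>90)).astype(np.uint8);m[:,:340]=0;m[:290]=0;m[:,430:]=0
n,l,st,c=cv2.connectedComponentsWithStats(m);i=1+st[1:,4].argmax();print(st[i],c[i],onz(s,c[i],.018))
cs=max(cv2.findContours((l==i).astype(np.uint8),0,1)[0],key=len);e=cv2.fitEllipse(cs);print(e,onz(s,e[0],.018))
s=snapshot("side");hsv=cv2.cvtColor(s["color"],cv2.COLOR_RGB2HSV)
m=((hsv[...,0]>3)&(hsv[...,0]<22)&(hsv[...,1]>90)).astype(np.uint8);m[:,:170]=0;m[:240]=0;m[300:]=0;m[:,250:]=0
n,l,st,c=cv2.connectedComponentsWithStats(m);i=1+st[1:,4].argmax();print(st[i],c[i],onz(s,c[i],.02))
T=cur();
ln=np.array([.609,.298,.16+.16])
D=graspT([.609,.298,.2],0,0)
for az in(30,60,0,-30,90):
    print(az);path([T,(lambda R:(R.__setitem__((slice(0,3),3),T[:3,3]-.13*T[:3,2]),R)[1])(T.copy()),graspT([.45,-.1,.3],(az+65)/2,0),graspT([.609,.298,.15],az,0),graspT([.609,.298,.047],az,0),graspT(MOUTH+[0,0,.1],az,0)],get_obs()["joint_pos"],10)
E
```

```text
clock: 22.12
tool_pos: [0.4321, -0.3714, 0.2153]
orientation: [180.0, 29.7, -115.0]
force: [0.0, -1.2, -0.5]
opening: 0.0552
gripper_force: 0.0
clock: 22.5
tool_pos: [0.4321, -0.3716, 0.2154]
orientation: [180.0, 29.7, -115.0]
force: [-0.5, -0.1, -0.1]
opening: 0.0842
gripper_force: 0.0
[ 353  305   56   55 2392] [380.19063545 332.02968227] [0.60991819 0.29964226 0.018     ]
((380.2013854980469, 332.0312805175781), (52.42074966430664, 56.24159240722656), 127.67950439453125) [0.60989917 0.29966325 0.018     ]
[ 183  251   52   33 1351] [208.44707624 266.66099186] [0.59641234 0.30239532 0.02      ]
30
0 [-40.  21.  -1. -29. -78.  23.] maxstep 1.4 tcp [ 0.405 -0.43   0.328]
1 [ 12.  -2. -20.  -0. -72. -55.] maxstep 9.0 tcp [ 0.45  -0.1    0.459]
2 [  43.   25.   -6.   -0.  -59. -103.] maxstep 6.9 tcp [0.609 0.298 0.309]
3 [  43.   31.  -11.   -0.  -48. -103.] maxstep 1.2 tcp [0.609 0.298 0.206]
4 [ 17.  14. -12.  -0. -63. -77.] maxstep 3.1 tcp [ 0.595 -0.023  0.372]
60
0 [-40.  21.  -1. -29. -78.  23.] maxstep 1.4 tcp [ 0.405 -0.43   0.328]
1 [ 12.  -2. -20.  -0. -72. -40.] maxstep 7.3 
[... 664 characters left out ...]
p 1.4 tcp [ 0.405 -0.43   0.328]
1 [ 12.  -2. -20.  -0. -72. -85.] maxstep 12.7 tcp [ 0.45  -0.1    0.459]
2 [  43.   25.   -6.   -0.  -59. -163.] maxstep 10.6 tcp [0.609 0.298 0.309]
3 [  43.   31.  -11.   -0.  -48. -163.] maxstep 1.2 tcp [0.609 0.298 0.206]
4 [  17.   14.  -12.   -0.  -63. -137.] maxstep 3.1 tcp [ 0.595 -0.023  0.372]
90
0 [-40.  21.  -1. -29. -78.  23.] maxstep 1.4 tcp [ 0.405 -0.43   0.328]
1 [ 12.  -2. -20.  -0. -72. -25.] maxstep 6.0 tcp [ 0.45  -0.1    0.459]
2 [ 43.  25.  -6.  -0. -59. -43.] maxstep 4.3 tcp [0.609 0.298 0.309]
3 [ 43.  31. -11.  -0. -48. -43.] maxstep 1.2 tcp [0.609 0.298 0.206]
4 [ 17.  14. -12.  -0. -63. -17.] maxstep 3.1 tcp [ 0.595 -0.023  0.372]
```

Run:
```python
from ik import *
T=cur();az=65;u=E("z",az)[:,0]
R=T.copy();R[:3,3]-=.13*T[:3,2];W=graspT([.45,-.1,.3],az,0);V=graspT(np.array([.604,.30,.22])+.07*u,az,0)
rows(T,R,6);rows(R,W);rows(W,V)
path([T,R,W,V],get_obs()["joint_pos"],18)
```

```text
6 rows [-0.0, 0.0, -0.867, -0.0, 0.0, -0.0]
14 rows [-0.987, 0.281, -0.111, 0.0, 0.353, 0.0]
20 rows [-0.995, 0.059, 0.16, 0.0, -0.0, -0.0]
0 [-40.  21.  -1. -29. -78.  23.] maxstep 0.8 tcp [ 0.405 -0.43   0.328]
1 [ 12.  -2. -20.  -0. -72. -37.] maxstep 3.9 tcp [ 0.45  -0.1    0.459]
2 [ 45.  27.   7.  -0. -70. -70.] maxstep 3.1 tcp [0.634 0.363 0.379]
```

```bash
python3 -m handwheel '[[1,0,0,-0.4,0,0,0],[1,0,0,-0.87,0,0,0],[1,0,0,-0.87,0,0,0],[1,0,0,-0.87,0,0,0],[1,0,0,-0.87,0,0,0]]'
python3 -m handwheel '[[1,0,0,-0.87,0,0,0],[1,0,0,-0.47,0,0,0],[1,-0.99,0.28,-0.11,0,0.35,0],[1,-0.99,0.28,-0.11,0,0.35,0],[1,-0.99,0.28,-0.11,0,0.35,0]]'
python3 -m handwheel '[[1,-0.99,0.28,-0.11,0,0.35,0],[1,-0.99,0.28,-0.11,0,0.35,0],[1,-0.99,0.28,-0.11,0,0.35,0],[1,-0.99,0.28,-0.11,0,0.35,0],[1,-0.99,0.28,-0.11,0,0.35,0]]'
python3 -m handwheel '[[1,-0.99,0.28,-0.11,0,0.35,0],[1,-0.99,0.28,-0.11,0,0.35,0],[1,-0.99,0.28,-0.11,0,0.35,0],[1,-0.99,0.28,-0.11,0,0.35,0],[1,-0.99,0.28,-0.11,0,0.35,0]]'
python3 -m handwheel '[[1,-0.99,0.28,-0.11,0,0.35,0],[1,-1,0.06,0.16,0,0,0],[1,-1,0.06,0.16,0,0,0],[1,-1,0.06,0.16,0,0,0],[1,-1,0.06,0.16,0,0,0]]'
python3 -m handwheel '[[1,-1,0.06,0.16,0,0,0],[1,-1,0.06,0.16,0,0,0],[1,-1,0.06,0.16,0,0,0],[1,-1,0.06,0.16,0,0,0],[1,-1,0.06,0.16,0,0,0]]'
python3 -m handwheel '[[1,-1,0.06,0.16,0,0,0],[1,-1,0.06,0.16,0,0,0],[1,-1,0.06,0.16,0,0,0],[1,-1,0.06,0.16,0,0,0],[1,-1,0.06,0.16,0,0,0]]'
python3 -m handwheel '[[1,-1,0.06,0.16,0,0,0],[1,-1,0.06,0.16,0,0,0],[1,-1,0.06,0.16,0,0,0],[1,-1,0.06,0.16,0,0,0],[1,-1,0.06,0.16,0,0,0]]'
python3 -m handwheel '[[1,-1,0.06,0.16,0,0,0],[1,0,0,0,0,0,0],[1,0,0,0,0,0,0]]'
python3 - <<'E'
from ik import *
o=get_obs();s=snapshot("wrist");np.save("w2.npy",dict(o=o,s=s))
hsv=cv2.cvtColor(s["color"],cv2.COLOR_RGB2HSV)
print(hsv[100:200:20,320])
m=((hsv[...,0]>3)&(hsv[...,0]<22)&(hsv[...,1]>70)).astype(np.uint8);m[225:]=0
n,l,st,c=cv2.connectedComponentsWithStats(m)
for i in range(1,n):
    if st[i,4]>300:print(st[i],c[i].round(1))
i=1+st[1:,4].argmax();cs=max(cv2.findContours((l==i).astype(np.uint8),0,1)[0],key=len)[:,0]
P=np.array([onz(s,p,.02,o)[:2] for p in cs if p[1]<215 and 3<p[0]<636])
from scipy.optimize import least_squares
f=least_squares(lambda q:np.hypot(*(P-q[:2]).T)-q[2],[.605,.3,.076],loss="soft_l1",f_scale=.001);print(f.x,len(P))
pk=proj(s,[[.605,.3,.057],[.605,.3,.02],[.595,-.023,.113]],o);print(pk)
E
```

```text
clock: 23.22
tool_pos: [0.4115, -0.4157, 0.3011]
orientation: [-180.0, 29.6, -115.0]
force: [-0.0, 0.8, 1.2]
opening: 0.0876
gripper_force: 0.0
clock: 23.85
tool_pos: [0.4118, -0.3645, 0.3708]
orientation: [180.0, 23.3, -115.0]
force: [0.1, 0.6, 1.2]
opening: 0.0876
gripper_force: 0.0
clock: 24.48
tool_pos: [0.4275, -0.2477, 0.4245]
orientation: [-180.0, 12.8, -115.0]
force: [-0.3, -1.4, -0.5]
opening: 0.0874
gripper_force: 0.0
clock: 25.1
tool_pos: [0.4464, -0.1241, 0.4566]
orientation: [-180.0, 2.3, -115.0]
force: [-0.0, -0.5, 0.0]
opening: 0.0879
gripper_force: 0.0
clock: 25.72
tool_pos: [0.4874, -0.0056, 0.4444]
orientation: [180.0, 0.3, -115.0]
force: [-0.3, -0.5, -0.1]
opening: 0.0875
gripper_force: 0.0
clock: 26.35
tool_pos: [0.534, 0.1118, 0.4247]
orientation: [180.0, 0.3, -115.0]
force: [0.4, 0.6, 0.8]
opening: 0.0877
gripper_force: 0.0
clock: 26.98
tool_pos: [0.5801, 0.2284, 0.4052]
orientation: [180.0, 0.3, -115.0]
force: [-0.4, 0.0, -0.2]
opening: 0.0878
gripper_force: 0.0
clock: 27.6
tool_pos: [0.626, 0.3449, 0.3857]
orientation: [180.0, 0.3, -115.0]
force: [-0.8, -0.7, 0.6]
opening: 0.0873
gripper_force: 0.0
clock: 27.98
tool_pos: [0.6347, 0.3669, 0.3818]
orientation: [180.0, 0.2, -115.0]
force: [-0.0, 0.2, 0.7]
opening: 0.0873
gripper_force: 0.0
[[ 13 123  89]
 [ 13 124  97]
 [ 12 123  95]
 [ 13 125 102]
 [ 13 132 151]]
[  243    39   138   143 15582] [311.6 110.1]
[0.60816631 0.29438197 0.0744203 ] 398
[[ 316.38006439  117.30040974]
 [ 316.40254606  117.35029913]
 [ 139.28668189 -288.43277609]]
```

The lid centre fits at (0.608,0.294), radius 0.074 against a true 0.076. I'll take the same close look at the mortar before gripping, because seating the lid depends on it.

```bash
python3 -m handwheel '[[1,0.98,-0.4,-0.2,0,0,0],[1,0.98,-0.4,-0.2,0,0,0],[1,0.98,-0.4,-0.2,0,0,0],[1,0.98,-0.4,-0.2,0,0,0],[1,0.98,-0.4,-0.2,0,0,0]]'
python3 -m handwheel '[[1,0.98,-0.4,-0.2,0,0,0],[1,0.98,-0.4,-0.2,0,0,0],[1,0.98,-0.4,-0.2,0,0,0],[1,0.98,-0.4,-0.2,0,0,0],[1,0.98,-0.4,-0.2,0,0,0]]'
python3 -m handwheel '[[1,0.98,-0.4,-0.2,0,0,0],[1,0.98,-0.4,-0.2,0,0,0],[1,0,0,0,0,0,0],[1,0,0,0,0,0,0]]'
python3 - <<'E'
from ik import *
o=get_obs();s=snapshot("wrist");np.save("w3.npy",dict(o=o,s=s))
g=cv2.GaussianBlur(cv2.cvtColor(s["color"],cv2.COLOR_RGB2GRAY),(3,3),0).astype(float)
c=proj(s,[MOUTH],o)[0];print("pred px",c)
x,y=c.astype(int)
for r in range(max(y-10,0),y+11,10): print(r,g[r,x-150:x+151:6].astype(int).tolist())
hsv=cv2.cvtColor(s["color"],cv2.COLOR_RGB2HSV)
m=((hsv[...,0]>160)|(hsv[...,0]<4))&(hsv[...,1]>90);m[230:]=0;n,l,st,cc=cv2.connectedComponentsWithStats(m.astype(np.uint8))
for i in range(1,n):
    if st[i,4]>100: print("red",st[i],onz(s,cc[i],.06,o))
E
```

```text
clock: 28.65
tool_pos: [0.6281, 0.2321, 0.4074]
orientation: [-180.0, 0.3, -115.0]
force: [-0.0, -0.4, 0.0]
opening: 0.0878
gripper_force: 0.0
clock: 29.28
tool_pos: [0.6217, 0.1004, 0.4314]
orientation: [180.0, 0.3, -115.0]
force: [0.2, -0.3, -0.1]
opening: 0.0875
gripper_force: 0.0
clock: 29.78
tool_pos: [0.6192, 0.0488, 0.4409]
orientation: [180.0, 0.3, -115.0]
force: [-0.5, -0.1, 0.7]
opening: 0.0879
gripper_force: 0.0
pred px [309.11980084 114.80038129]
104 [116, 117, 118, 118, 112, 139, 135, 136, 161, 196, 198, 197, 115, 129, 119, 56, 58, 63, 75, 68, 71, 121, 73, 82, 55, 75, 59, 63, 63, 57, 68, 67, 61, 56, 53, 73, 80, 77, 138, 141, 138, 140, 139, 152, 202, 161, 112, 158, 193, 178, 148]
114 [117, 117, 100, 119, 117, 157, 146, 135, 200, 201, 198, 198, 113, 129, 84, 54, 56, 58, 67, 69, 72, 80, 80, 81, 61, 64, 60, 62, 62, 79, 70, 68, 63, 57, 54, 74, 80, 77, 140, 139, 139, 137, 139, 139, 137, 186, 101, 147, 180, 190, 160]
124 [93, 89, 118, 98, 139, 136, 142, 202, 198, 202, 201, 200, 145, 126, 81, 55, 56, 59, 66, 71, 71, 80, 83, 61, 63, 72, 64, 57, 82, 76, 70, 70, 61, 57, 56, 80, 78, 77, 141, 138, 141, 139, 139, 137, 139, 137, 118, 132, 169, 188, 164]
red [   41     0   146   170 16279] [ 0.77504469 -0.15383952  0.06      ]
red [284  81  27  29 591] [ 0.59902822 -0.04978575  0.06      ]
red [ 297   83   41   54 1146] [ 0.58607001 -0.0231088   0.06      ]
```

Run:
```python
from ik import *
d=np.load("w3.npy",allow_pickle=True).item();o,s=d["o"],d["s"]
g=cv2.GaussianBlur(cv2.cvtColor(s["color"],cv2.COLOR_RGB2GRAY),(3,3),0).astype(float)
for x in(290,306,322): print(x,[(r,int(g[r,x])) for r in range(20,220,4)])
# score: gradient magnitude summed along inner+outer rim circles
G=cv2.magnitude(cv2.Sobel(g,6,1,0),cv2.Sobel(g,6,0,1));G=np.minimum(G,120)
t=np.linspace(0,2*np.pi,120);best=[]
for dx in np.arange(-.012,.0121,.001):
  for dy in np.arange(-.012,.0121,.001):
    v=0
    for r in(.060,.077):
        p=proj(s,np.c_[MOUTH[0]+dx+r*np.cos(t),MOUTH[1]+dy+r*np.sin(t),0*t+.113],o).round().astype(int)
        k=(p[:,1]<215)&(p[:,1]>=0);v+=G[p[k,1],p[k,0]].mean()
    best.append((v,dx,dy))
print(sorted(best)[-5:])
```

```text
290 [(20, 200), (24, 204), (28, 148), (32, 116), (36, 124), (40, 130), (44, 126), (48, 60), (52, 58), (56, 60), (60, 61), (64, 65), (68, 69), (72, 85), (76, 89), (80, 90), (84, 73), (88, 84), (92, 87), (96, 88), (100, 83), (104, 72), (108, 75), (112, 80), (116, 81), (120, 82), (124, 82), (128, 84), (132, 80), (136, 75), (140, 73), (144, 73), (148, 73), (152, 68), (156, 64), (160, 62), (164, 62), (168, 61), (172, 82), (176, 80), (180, 77), (184, 79), (188, 205), (192, 200), (196, 200), (200, 201), (204, 195), (208, 197), (212, 200), (216, 198)]
306 [(20, 205), (24, 203), (28, 111), (32, 120), (36, 127), (40, 132), (44, 96), (48, 59), (52, 60), (56, 62), (60, 64), (64, 69), (68, 85), (72, 90), (76, 91), (80, 94), (84, 72), (88, 69), (92, 78), (96, 66), (100, 57), (104, 51), (108, 80), (112, 63), (116, 66), (120, 70), (124, 68), (128, 63), (132, 57), (136, 57), (140, 79), (144, 75), (148, 73), (152, 74), (156, 68), (160, 65), (164, 63), (168, 62), (172, 68), (176, 81), (180, 78), (184, 78), (188, 181), (192, 203), (196, 201), (200, 198), (204, 200), (208, 199), (212, 196), (216, 201)]
3
[... 370 characters left out ...]
 65), (160, 63), (164, 62), (168, 61), (172, 81), (176, 104), (180, 80), (184, 74), (188, 205), (192, 207), (196, 206), (200, 204), (204, 202), (208, 202), (212, 202), (216, 200)]
[(np.float64(144.72294909288527), np.float64(0.0010000000000000113), np.float64(-0.0029999999999999923)), (np.float64(146.44357397779265), np.float64(1.0408340855860843e-17), np.float64(-0.003999999999999993)), (np.float64(149.6343407143943), np.float64(0.002000000000000012), np.float64(-0.003999999999999993)), (np.float64(151.92735421959932), np.float64(0.0010000000000000113), np.float64(-0.004999999999999994)), (np.float64(169.08744135809525), np.float64(0.0010000000000000113), np.float64(-0.003999999999999993))]
```

The rim fit is sharp: the mouth is at (0.596,-0.027) in the same wrist frame as the lid. Now to the lid.

Run:
```python
from ik import *
T=cur();az=65
L=[.608,.2944];A=graspT([*L,.11],az,0);G=graspT([*L,.0465],az,0);U=graspT([*L,.25],az,0);M=graspT([.596,-.027,.25],az,0)
rows(T,A);rows(A,G,4);rows(G,U,10);rows(U,M,18)
path([T,A,G,U,M],get_obs()["joint_pos"],14)
```

```text
9 rows [-0.964, 0.505, 0.766, 0.0, 0.005, 0.001]
4 rows [0.0, -0.0, 0.635, 0.0, -0.0, -0.0]
10 rows [-0.0, 0.0, -0.814, 0.0, -0.0, -0.0]
18 rows [0.659, -0.278, 0.0, 0.0, -0.0, -0.0]
0 [ 42.  27.  -9.   0. -55. -67.] maxstep 1.6 tcp [0.608 0.294 0.269]
1 [ 42.  30. -12.  -0. -48. -67.] maxstep 0.5 tcp [0.608 0.294 0.206]
2 [ 42.  21.   1.   0. -71. -67.] maxstep 1.7 tcp [0.608 0.294 0.409]
3 [ 16.  13.  -9.   0. -68. -41.] maxstep 2.2 tcp [ 0.596 -0.027  0.409]
```

```bash
python3 -m handwheel '[[1,-0.96,0.5,0.4,0,0,0],[1,-0.96,0.5,0.5,0,0,0],[1,-0.96,0.5,0.75,0,0,0],[1,-0.96,0.5,0.87,0,0,0],[1,-0.96,0.5,0.87,0,0,0]]'
python3 -m handwheel '[[1,-0.96,0.5,0.87,0,0,0],[1,-0.96,0.5,0.87,0,0,0],[1,-0.96,0.5,0.87,0,0,0],[1,-0.96,0.5,0.87,0,0,0],[1,0,0,0,0,0,0]]'
python3 - <<'E'
from ik import *
rows(cur(),graspT([.608,.2944,.0465],65,0),5)
E
```

```text
clock: 30.45
tool_pos: [0.6131, 0.1864, 0.3558]
orientation: [180.0, 0.3, -114.9]
force: [0.0, 0.4, -0.1]
opening: 0.0876
gripper_force: 0.0
clock: 31.08
tool_pos: [0.608, 0.2954, 0.2671]
orientation: [179.9, 0.1, -114.9]
force: [0.1, -0.9, -0.2]
opening: 0.0875
gripper_force: 0.0
5 rows [0.008, -0.004, 0.492, 0.004, 0.003, 0.005]
```

```bash
python3 -m handwheel '[[1,0,0,0.5,0,0,0],[1,0,0,0.5,0,0,0],[1,0,0,0.5,0,0,0],[0.6,0,0,0.5,0,0,0],[0.2,0,0,0.46,0,0,0]]'
python3 -m handwheel '[[0,0,0,0,0,0,0],[-1,0,0,0,0,0,0],[-1,0,0,0,0,0,0],[-1,0,0,0,0,0,0],[-1,0,0,0,0,0,0]]'
python3 -m handwheel '[[-1,0,0,0,0,0,0],[-1,0,0,0,0,0,0]]'
```

```text
clock: 31.7
tool_pos: [0.6089, 0.2932, 0.2078]
orientation: [180.0, 0.3, -115.0]
force: [-0.5, 0.5, 0.7]
opening: 0.0728
gripper_force: 0.0
clock: 32.33
tool_pos: [0.6088, 0.2937, 0.2091]
orientation: [-180.0, 0.3, -115.0]
force: [-1.7, 0.2, 3.3]
opening: 0.035
gripper_force: 30.0
clock: 32.58
tool_pos: [0.6088, 0.2937, 0.2092]
orientation: [-180.0, 0.3, -115.0]
force: [-3.4, 0.7, 5.8]
opening: 0.0347
gripper_force: 30.0
```

```bash
python3 -m handwheel '[[-1,0,0,-0.3,0,0,0],[-1,0,0,-0.6,0,0,0],[-1,0,0,-0.8,0,0,0],[-1,0,0,-0.8,0,0,0],[-1,0,0,-0.8,0,0,0]]'
python3 -m handwheel '[[-1,0,0,-0.8,0,0,0],[-1,0,0,-0.8,0,0,0],[-1,0,0,-0.8,0,0,0],[-1,0,0,-0.8,0,0,0],[-1,0,0,-0.6,0,0,0]]'
python3 -m handwheel '[[-1,0,0,0,0,0,0],[-1,0,0,0,0,0,0]]'
python3 - <<'E'
from ik import *
o=get_obs();T=cur();print(T[:3,3],o["force"]);s=snapshot("wrist")
hsv=cv2.cvtColor(s["color"],cv2.COLOR_RGB2HSV)
m=((hsv[...,0]>3)&(hsv[...,0]<22)&(hsv[...,1]>70)).astype(np.uint8)
n,l,st,c=cv2.connectedComponentsWithStats(m);i=1+st[1:,4].argmax();print(st[i])
cs=max(cv2.findContours((l==i).astype(np.uint8),0,1)[0],key=len)[:,0]
top=np.array([cs[cs[:,0]==x,1].min() for x in range(st[i,0],st[i,0]+st[i,2])]);xs=np.arange(st[i,0],st[i,0]+st[i,2])
z=T[2,3]-.2092+.020
t=np.linspace(0,6.283,720);c0=np.array([.608,.2944])-[.6088,.2937]+T[:2,3]
q=proj(s,np.c_[c0[0]+.076*np.cos(t),c0[1]+.076*np.sin(t),0*t+z],o)
for x in range(180,470,40):
    k=abs(q[:,0]-x)<4
    j=np.nonzero(xs==x)[0]
    print(x,"seen",top[j] if len(j) else None,"model",q[k,1].min().round(1) if k.any() else None)
E
```

```text
clock: 33.2
tool_pos: [0.6087, 0.293, 0.2926]
orientation: [-180.0, 0.3, -115.0]
force: [0.2, 0.0, -2.7]
opening: 0.0346
gripper_force: 30.0
clock: 33.83
tool_pos: [0.6085, 0.2925, 0.3879]
orientation: [-180.0, 0.3, -115.0]
force: [-0.2, 0.3, -1.8]
opening: 0.0348
gripper_force: 30.0
clock: 34.08
tool_pos: [0.6083, 0.2926, 0.3854]
orientation: [179.9, 0.2, -115.0]
force: [-0.3, 0.3, -2.6]
opening: 0.0349
gripper_force: 30.0
[0.60825725 0.29261088 0.3853611 ] [-0.25995558  0.33675261 -2.62435596]
[  193   113   249   150 25727]
180 seen None model None
220 seen [156] model 153.3
260 seen [126] model 124.8
300 seen [114] model 113.2
340 seen [115] model 113.2
380 seen [129] model 124.2
420 seen [164] model 153.1
460 seen None model None
```

The lid is held and level, matching the model within a few pixels. Now carry it over the mouth.

```bash
python3 -m handwheel '[[-1,0.3,-0.12,0,0,0,0],[-1,0.7,-0.3,0,0,0,0],[-1,0.72,-0.3,0,0,0,0],[-1,0.72,-0.3,0,0,0,0],[-1,0.72,-0.3,0,0,0,0]]'
python3 -m handwheel '[[-1,0.72,-0.3,0,0,0,0],[-1,0.72,-0.3,0,0,0,0],[-1,0.72,-0.3,0,0,0,0],[-1,0.72,-0.3,0,0,0,0],[-1,0.72,-0.3,0,0,0,0]]'
python3 -m handwheel '[[-1,0.72,-0.3,0,0,0,0],[-1,0.72,-0.3,0,0,0,0],[-1,0.72,-0.3,0,0,0,0],[-1,0.72,-0.3,0,0,0,0],[-1,0.72,-0.3,0,0,0,0]]'
python3 -m handwheel '[[-1,0.72,-0.3,0,0,0,0],[-1,0.4,-0.2,0,0,0,0],[-1,0,0,0,0,0,0],[-1,0,0,0,0,0,0]]'
python3 - <<'E'
from ik import *
T=cur();rows(T,graspT([.596,-.027,.325-.159],65,0),5)
E
```

```text
clock: 34.75
tool_pos: [0.605, 0.2054, 0.386]
orientation: [-180.0, 0.3, -115.0]
force: [0.3, -0.7, -1.8]
opening: 0.0351
gripper_force: 30.0
clock: 35.38
tool_pos: [0.601, 0.1085, 0.3853]
orientation: [180.0, 0.3, -115.0]
force: [-0.4, -0.0, -3.1]
opening: 0.0346
gripper_force: 30.0
clock: 36.0
tool_pos: [0.597, 0.0111, 0.385]
orientation: [180.0, 0.3, -115.0]
force: [0.4, -0.0, -2.0]
opening: 0.0348
gripper_force: 30.0
clock: 36.5
tool_pos: [0.5967, -0.018, 0.3848]
orientation: [180.0, 0.3, -115.0]
force: [-0.6, 0.1, -1.9]
opening: 0.0349
gripper_force: 30.0
5 rows [0.069, -0.025, 0.478, 0.0, 0.009, 0.001]
```

```bash
python3 -m handwheel '[[-1,0.07,-0.03,0.45,0,0.01,0],[-1,0.07,-0.03,0.45,0,0.01,0],[-1,0.07,-0.03,0.45,0,0.01,0],[-1,0.07,-0.03,0.45,0,0.01,0],[-1,0.07,-0.03,0.45,0,0.01,0]]'
python3 -m handwheel '[[-1,0,0,0.06,0,0,0],[-1,0,0,0.06,0,0,0],[-1,0,0,0.06,0,0,0],[-1,0,0,0.06,0,0,0],[-1,0,0,0,0,0,0]]'
```

```text
clock: 37.12
tool_pos: [0.5964, -0.0278, 0.3276]
orientation: [180.0, -0.1, -115.0]
force: [0.5, 0.1, -2.6]
opening: 0.0348
gripper_force: 30.0
clock: 37.75
tool_pos: [0.5964, -0.0276, 0.3226]
orientation: [180.0, -0.0, -115.0]
force: [-0.4, -0.1, -2.9]
opening: 0.0346
gripper_force: 30.0
```

```bash
python3 -m handwheel '[[-1,0,0,0.05,0,0,0],[-1,0,0,0.05,0,0,0],[-1,0,0,0.05,0,0,0],[-1,0,0,0,0,0,0]]'
python3 -m handwheel '[[-1,0,0,0.05,0,0,0],[-1,0,0,0.05,0,0,0],[-1,0,0,0.04,0,0,0],[-1,0,0,0,0,0,0]]'
```

```text
clock: 38.25
tool_pos: [0.5963, -0.0277, 0.3186]
orientation: [180.0, -0.0, -115.0]
force: [0.7, 0.1, -2.4]
opening: 0.0348
gripper_force: 30.0
clock: 38.75
tool_pos: [0.5964, -0.0277, 0.3152]
orientation: [180.0, -0.0, -115.0]
force: [-0.0, -0.7, -3.1]
opening: 0.0351
gripper_force: 30.0
```

```bash
python3 -m handwheel '[[-1,0,0,0.025,0,0,0],[-1,0,0,0.025,0,0,0],[-1,0,0,0.02,0,0,0],[-1,0,0,0,0,0,0],[-1,0,0,0,0,0,0]]'
```

```text
clock: 39.38
tool_pos: [0.5964, -0.0277, 0.3141]
orientation: [-180.0, -0.0, -115.0]
force: [-2.7, 1.3, 5.4]
opening: 0.0346
gripper_force: 30.0
```

Contact came at z = 0.3141, exactly the seated height I calculated (0.3142). Now release and retreat.

```bash
python3 -m handwheel '[[-0.1,0,0,0,0,0,0],[0.2,0,0,0,0,0,0],[0.6,0,0,0,0,0,0],[1,0,0,0,0,0,0],[1,0,0,0,0,0,0]]'
python3 -m handwheel '[[1,0,0,0,0,0,0],[1,0,0,-0.4,0,0,0],[1,0,0,-0.8,0,0,0],[1,0,0,-0.9,0,0,0],[1,0,0,-0.9,0,0,0]]'
python3 -m handwheel '[[1,-0.9,0.4,-0.9,0,0,0],[1,-0.9,0.4,-0.5,0,0,0],[1,-0.9,0.4,-0.3,0,0,0],[1,-0.9,0.4,0,0,0,0],[1,-0.9,0.4,0,0,0,0]]'
python3 -m handwheel '[[1,-0.9,0.4,0,0,0,0],[1,-0.9,0.4,0,0,0,0],[1,-0.9,0.4,0,0,0,0],[1,-0.9,0.4,0,0,0,0],[1,0,0,0,0,0,0]]'
python3 - <<'E'
from ik import *
sc,sd=snapshot("scene"),snapshot("side");cv2.imwrite("pics/end.png",sc["color"][:,:,::-1])
t=np.linspace(0,6.283,180)
for n,s in(("scene",sc),("side",sd)):
    hsv=cv2.cvtColor(s["color"],cv2.COLOR_RGB2HSV)
    m=((hsv[...,0]>3)&(hsv[...,0]<22)&(hsv[...,1]>90)).astype(np.uint8)
    # compare lid mask with predicted seated disc top (z .125) and with mouth position
    q=proj(s,np.c_[.596+.076*np.cos(t),-.027+.076*np.sin(t),0*t+.125],s and None);M=np.zeros_like(m);cv2.fillPoly(M,[q.round().astype(int)],1)
    x,y,w,h=cv2.boundingRect(M);box=np.zeros_like(m);box[y-15:y+h+15,x-15:x+w+15]=1
    k=m*box;nn,l,st,c=cv2.connectedComponentsWithStats(k);i=1+st[1:,4].argmax()
    print(n,"pred box",(x,y,w,h),"area",M.sum(),"seen",st[i],"IoU",((l==i)&(M>0)).sum()/((l==i)|(M>0)).sum())
# jug: steel/handle and bystanders before/after
a=cv2.imread("pics/scene0.png").astype(int);b=sc["color"][:,:,::-1].astype(int)
for nm,(x0,y0,x1,y1) in dict(pestle=(332,192,378,245),colander=(200,215,265,278),ramekin=(268,284,304,320),purp1=(200,120,258,167),purp3=(309,108,362,156)).items():
    print(nm,(abs(a-b).sum(2)[y0:y1,x0:x1]>90).mean().round(3))
J=[.505,-.2227,0];u=E("z",65)[:,0];J=MOUTH*[1,1,0]-.214*u
g=b.sum(2)
print("jug handle px",proj(sc,[J-.0915*u+[0,0,.09],J+.104*u+[0,0,.107],J+[0,0,.1]]).round(0),[b[int(p[1]),int(p[0])].tolist() for p in proj(sc,[J-.0915*u+[0,0,.09],J+.09*u+[0,0,.104]])])
dk=(b.max(2)<45)&(np.abs(np.indices(g.shape)[1]-285)<40)&(np.indices(g.shape)[0]>120)&(np.indices(g.shape)[0]<190);ys,xs=np.nonzero(dk);print(len(xs),xs.mean(),ys.mean())
E
```

```text
clock: 40.0
tool_pos: [0.5964, -0.0276, 0.3134]
orientation: [180.0, -0.0, -115.0]
force: [-0.0, -0.8, -0.3]
opening: 0.0741
gripper_force: 0.0
clock: 40.62
tool_pos: [0.5964, -0.0277, 0.3901]
orientation: [-180.0, -0.0, -115.0]
force: [0.5, -0.5, 0.9]
opening: 0.0875
gripper_force: 0.0
clock: 41.25
tool_pos: [0.5985, 0.0962, 0.4321]
orientation: [-180.0, 0.0, -115.0]
force: [0.3, -0.1, 0.7]
opening: 0.0878
gripper_force: 0.0
clock: 41.88
tool_pos: [0.6003, 0.1962, 0.4305]
orientation: [180.0, -0.1, -114.9]
force: [-0.1, -1.1, 0.8]
opening: 0.0874
gripper_force: 0.0
scene pred box (280, 204, 55, 47) area 2061 seen [ 282  205   52   47 1796] IoU 0.834919124643197
side pred box (270, 187, 49, 24) area 903 seen [271 186  47  27 984] IoU 0.8536345776031434
pestle 0.644
colander 0.0
ramekin 0.0
purp1 0.001
purp3 0.298
jug handle px [[287. 155.]
 [300. 200.]
 [292. 174.]] [[32, 32, 27], [149, 145, 138]]
120 311.575 147.9
```

Run:
```python
from h import *
a=cv2.imread("pics/side0.png").astype(int);b=snapshot("side")["color"][:,:,::-1].astype(int)
for nm,(x0,y0,x1,y1) in dict(pestle=(300,232,358,264),colander=(264,174,316,194),ram=(227,205,258,232)).items(): print(nm,(abs(a-b).sum(2)[y0:y1,x0:x1]>90).mean().round(3))
def pm(im):
    h=cv2.cvtColor(im.astype(np.uint8),cv2.COLOR_BGR2HSV);m=(h[...,0]>8)&(h[...,0]<25)&(h[...,1]>70)&(h[...,2]>110);return m[228:266,298:360]
print(pm(a).sum(),pm(b).sum(),np.argwhere(pm(a)).mean(0),np.argwhere(pm(b)).mean(0))
o=get_obs();print(o["joint_pos"].round(0))
```

```text
pestle 0.001
colander 0.055
ram 0.0
522 521 [18.79885057 30.16858238] [18.78694818 30.15930902]
[ 36.  16.  -3.   0. -71. -61.]
```

The pestle, colander and ramekin haven't moved, the lid matches its seated outline in both views, and the jug's handle and spout are where I set them down. Handing in.

```bash
python3 -c "
from plant import *
print(close_job())"
```

```text
the job is handed in; nothing more can be done
None
```

I poured all three shallots into the mortar, stood the empty jug upright on the table and seated the lid level in the mouth. The job was handed in at about 42 s with the pestle, colander and ramekin unmoved; the grip was fixed at 30 N, below the 40 N advised for the jug, but it held.

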